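# Strainer held ready over the milk pan

## Robot

A 6-joint arm with a two-finger parallel gripper is mounted at the origin on the work surface. World frame = base frame: x ahead of the robot, y to its left, z up, the work surface at z = 0. Lengths are in m, angles in rad, forces in N, time in s.
With the tool pointing down it reaches from about 0.35 to 0.8 m from the base axis. Payload 7.3 kg.
Tool frame: the origin (TCP) lies on the centre line of the jaws, within the pads' length; the fingertips stand ahead of it and the grasp point (between the pads) lies 5 mm behind it (robot.nose_length is the z of the fingertips in the tool frame, in m); z points along the fingers, x is the direction in which the jaws open and shut, and the axes are right-handed (so a half turn about z gives the same grasp; the last joint's range is limited). The gripper opens to 85 mm and grips with 20 to 120 N. Pads are 22 mm wide; open, the fingers measure 114 mm over their backs; the gripper's body (76 mm by 85 mm) begins 54 mm behind the grasp point. The pads swing forward as they close: fully open they stand 13 mm farther back than shut.
Start: joints at [1.066, 0.342, 1.524, -0, 1.275, -0.146], TCP at [0.184, 0.492, 0.245] pointing down, gripper open.
Joint ranges: [-2.53, 2.53], [-0.77, 2.02], [0.04, 2.7], [-1, 4.14], [0.28, 2.66], [-3.11, 3.11]. Speed limits (rad/s): [2.57, 2.57, 3.14, 3.14, 3.14, 3.14].

## Interface

Orientations are given as a unit quaternion [x, y, z, w].
In Python, from station import sensors, read_camera, get_calibration, robot gives the robot as it stands. The module is installed in compiled form; this text tells all that it offers.
- The arm moves only by the tool step_arm, never from a script. Its argument "moves" is one flat list of numbers, 7 for each row, row after row: the shift along the tool's x, y, z normalised to -1 to 1, where 1 is 0.1 m, then the turn, a rotation vector about the tool's x, y, z normalised to -1 to 1, where 1 is 90 degrees, then the finger opening in mm, from 0 to 85.4. A call has 1 to 5 rows; each row is the pose to reach, as a shift and turn from the pose commanded when the call began, along the tool's axes at that moment; what a row does not reach only later rows make up. A row lasts 1/8 s, in which the tool goes at most 62.5 mm and 10.7 degrees, less where a joint would pass 70% of its speed; a pose out of reach is approached as far as the arm can. A call with a number of a shift or a turn outside -1 to 1 is refused whole. A call with a gripper value outside its range is refused whole. The fingers move at their own pace and stop on an object; "squeeze" is the grip in N (left out, the last holds). Time passes only in rows, so rows that repeat a pose let the fingers close. It gives the time, the measured TCP pose, the force and the opening at its end, in the units of the state.
- sensors.read_state(): the state, without advancing time (a new reading comes with each control period).
- read_camera(name): name is "side" or "top"; returns the picture (384x512x3 uint8, red, green, blue); there is no depth.
- get_calibration(name): a dict with "K" (3x3 intrinsics, pixels), "rvec" (rotation vector, rad) and "tvec" (3), from world to camera coordinates, as OpenCV has them. Camera axes: x right, y down, z forward; pixel columns grow to the right and rows downward; lengths in m; the calibration is good to about 2 mm. A picture is of the moment at which its call begins. get_calibration takes no time and is no camera call.
- robot.job_done(): hands the job in, once; it reports no verdict.
The state is a dict: "time": time; "joints": joint angles; "joint_velocities": joint speeds; "tau": joint torques, N m; "ee_pos": TCP position; "tcp_rot": TCP orientation; "ft_force": force on the tool from outside, world axes, zero at the start; "ft_torque": the same for the moment, N m; "opening": opening from 0.0 (shut) to 1.0 (fully open).
Only numpy, scipy, OpenCV 4.12 (cv2) and the standard library are available. Lean on these libraries where they do the work, as an engineer would, in place of code of your own. Each camera call takes 0.05 s, during which the arm holds its last target.

## Task

Take the lid off the milk pan by its knob and set it down, without dropping it, centred on the round cork trivet, knob up. Then take the strainer by its handle out of the yellow cup, carry it over the top of the standing cutting board and hold it level over the open pan, centred, its bowl about two centimetres above the pan's rim and never touching the pan, ready for the milk to be poured through. Finish still holding it there, motionless, with the pan, cup, board, eggs and cereal container left where they stand.

Things in the scene. Friction and masses are not known exactly. Their poses are not given: they have to be found in the camera images.
- milk_pan: stainless milk pan, loose, 0.55 kg, standing on the counter: round, outside diameter 128 mm at the foot and 136 mm at the rim, wall 3 mm, rim 80 mm above the counter; a black-ended handle stretches along its own +x (roughly away from the robot) at 62 to 81 mm height, out to 224 mm from the pan's axis. Origin: centre of its underside. It is on either side of the cutting board.
- pan_mouth (a point): centre of the milk pan's mouth, at rim height (80 mm above the pan's underside); z up
- pan_lid: stainless lid, loose, about 0.2 kg, on the pan at the start. Origin: centre of its underside, z up. From below: disc 116 mm in diameter, 0 to 6 mm, inside the pan's mouth with 7 mm play; plate 142 mm in diameter, 6 to 10 mm, resting on the pan's rim; low dome to 14 mm; on the axis a straight round black knob, 24 mm in diameter, up to 46 mm above the origin
- trivet: flat round cork trivet fixed to the counter, 140 mm in diameter, 10 mm thick, on the far left or far right of the work area. Origin: centre of its underside; the lid lying on it has its origin 10 mm above this.
- yellow_cup: round yellow cup, loose, 0.25 kg, 82 mm in diameter at the mouth, 95 mm tall, wall 3 mm; the strainer sits in its mouth at the start. Origin: centre of its underside. It is on the other side of the cutting board from the pan.
- strainer: kitchen strainer, loose, about 0.1 kg: steel bowl 66 mm in diameter, 38 mm deep, under a flat rim 92 mm in diameter, 4 mm thick. Origin: on the bowl's axis at the rim's underside (rests on the cup's rim at the start); z up. Straight red handle along its own -x, 43 to 166 mm from the axis, 14 mm wide, 2 to 14 mm above the origin, pointing roughly at the robot at the start
- bowl_bottom (a point): lowest point of the strainer's bowl, on its axis, 38 mm below the strainer's origin
- handle_grip (a point): point in the middle of the handle's section, 105 mm from the bowl's axis along the strainer's -x and 8 mm above the strainer's origin: a good place to pinch it from above, fingers closing along the strainer's y
- cutting_board: wooden cutting board standing on its long edge, leaning slightly towards its own -y in a small wooden stand (one loose body, 0.9 kg); it stands between the pan and the cup. 320 mm long (along its x), 18 mm thick, top edge 161 mm above the counter, feet 80 mm wide (y). Origin: centre of its underside, on the counter.
- board_top (a point): middle of the cutting board's top edge, 161 mm above the counter
- egg_tray: clear plastic tray, 112 x 165 mm, with six eggs reaching 58 mm above the counter (one loose body, 0.45 kg); bystander, on the far left or far right, wherever the trivet is not. Origin: centre of its underside.
- cereal_container: clear plastic cereal container with a green clip-on lid, 126 x 105 mm and 156 mm tall, loose, 0.5 kg; bystander, on the right beyond the egg tray or trivet. Origin: centre of its underside.
Things that resemble listed ones, but are neither listed nor needed, are in the scene too. What is shaped like the pan_lid but purple is not meant.

How it is judged:
By the outcome, as a careful person would: the job done as asked, in the order asked, and still so for the second after the job is handed in, while the arm keeps its last pose, push and grip.
It also fails if it takes over 61 s, if anything falls off the work surface, if the arm or the gripper's body presses on something with over 40 N, if the wrist force passes 120 N, or if a joint passes its speed limit or range.

## Working session

There is one attempt and no reset: what is moved stays moved. The work goes in short steps, Python scripts to look and compute and a tool call to move; the robot and the scene stay as the last step left them, time stands still between calls to the robot, and variables do not carry over. Pictures are saved under pics/ and viewed, and the job is handed in when it is done.

Besides the shell and the picture viewer there is one more tool, called after ">>>" by a JSON object that holds its "name" and its "arguments". step_arm: Moves the arm, as the interface text tells. Its arguments: {"type":"object","properties":{"moves":{"type":"array","items":{"type":"number"}},"squeeze":{"type":"number"}},"required":["moves"]}

```bash
mkdir -p pics; python3 - <<'E'
from station import sensors, read_camera, get_calibration, robot
import cv2, numpy as np
for n in("top","side"):
    im=read_camera(n); cv2.imwrite(f"pics/{n}0.png",im[:,:,::-1]); np.save(f"{n}0.npy",im)
    c=get_calibration(n); print(n,c)
    R=cv2.Rodrigues(np.array(c["rvec"]))[0]; print("cam pos",-R.T@np.array(c["tvec"]).ravel())
s=sensors.read_state()
for k,v in s.items(): print(k,np.round(v,4))
print(robot.nose_length)
E
```

```text
top {'K': array([[358.18050944,   0.        , 254.57946547],
       [  0.        , 358.18050944, 195.01441796],
       [  0.        ,   0.        ,   1.        ]]), 'rvec': array([ 2.14278682, -2.20194162,  0.15308984]), 'tvec': array([0.0090815 , 0.61837724, 1.00033875])}
cam pos [0.49820435 0.01888478 1.06516961]
side {'K': array([[357.04758034,   0.        , 250.50236939],
       [  0.        , 357.04758034, 189.93965145],
       [  0.        ,   0.        ,   1.        ]]), 'rvec': array([ 2.31814801, -0.53588857,  0.19145996]), 'tvec': array([-0.53005102,  0.29054078,  1.09153081])}
cam pos [ 0.25667282 -0.73470656  0.97526041]
time 0.1
joints [ 1.066   0.3426  1.5249 -0.      1.2754 -0.146 ]
joint_velocities [-0.0011  0.     -0.0029 -0.0001 -0.0001 -0.0014]
tau [ 1.10000e-03 -4.34450e+01 -2.46491e+01 -2.00000e-04  4.70000e-03
 -0.00000e+00]
ee_pos [0.1842 0.4913 0.2447]
tcp_rot [ 8.219e-01  5.696e-01 -6.000e-04  3.000e-04]
ft_force [-0.7244 -0.3499 -0.1857]
ft_torque [ 0.0084  0.0068 -0.0275]
opening 1.0049
0.014
```

View pics/top0.png

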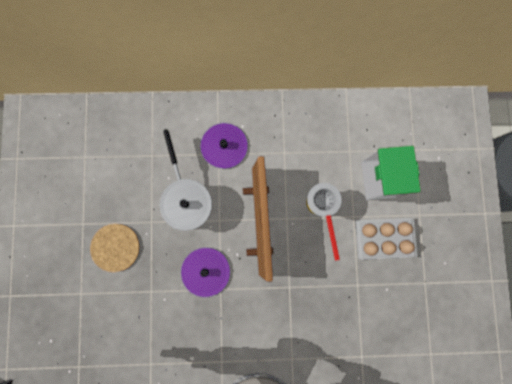

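View pics/side0.png

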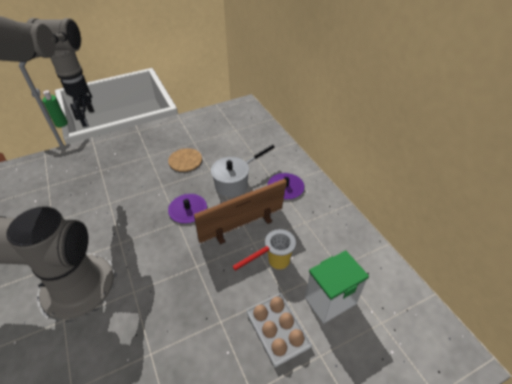

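The top view shows the steel lid on the pan at about (185,204), with its knob at (184,204). The purple lids are at (224,146) and (206,272), the trivet at (115,248), the board top running from (259,157) to (268,280), the strainer and cup at (325,200), and the red handle running to (336,258). Three things are lid-shaped: (185,204), (224,146) and (206,272). Only the first is steel and sits on the pan with a handle, so it is the one meant. I'll confirm this in an enlarged crop and measure.

```bash
cat > h.py <<'E'
import cv2, numpy as np
from station import get_calibration
C={}
for n in("top","side"):
    c=get_calibration(n); R=cv2.Rodrigues(np.array(c["rvec"]))[0]; t=np.array(c["tvec"]).ravel()
    C[n]=(np.array(c["K"]),R,t,-R.T@t)
def ray(n,uv):
    K,R,t,o=C[n]; d=R.T@(np.linalg.inv(K)@np.array([uv[0],uv[1],1.])); return o,d/np.linalg.norm(d)
def plane(n,uv,z):
    o,d=ray(n,uv); return o+d*(z-o[2])/d[2]
def tri(a,b):
    o1,d1=ray("top",a); o2,d2=ray("side",b)
    s=np.linalg.lstsq(np.c_[d1,-d2],o2-o1,rcond=None)[0]
    p,q=o1+s[0]*d1,o2+s[1]*d2; return (p+q)/2,np.linalg.norm(p-q)
def proj(n,p):
    K,R,t,o=C[n]; q=K@(R@np.array(p)+t); return q[:2]/q[2]
def crop(im,x0,y0,x1,y1,k,f):
    cv2.imwrite(f,cv2.resize(im[y0:y1,x0:x1,::-1],None,fx=k,fy=k,interpolation=cv2.INTER_CUBIC))
E
python3 - <<'E'
from h import *
T=np.load("top0.npy");S=np.load("side0.npy")
crop(T,80,120,350,300,2.9,"pics/tc.png")
crop(S,155,130,315,290,3.7,"pics/sc.png")
def comps(im,n,f,amin=15):
    hsv=cv2.cvtColor(im,cv2.COLOR_RGB2HSV); m=f(hsv).astype(np.uint8)
    k,l,st,ce=cv2.connectedComponentsWithStats(m)
    for i in range(1,k):
        if st[i,4]>=amin: print(n,st[i],np.round(ce[i],1))
for n,im in(("top",T),("side",S)):
    print("red");comps(im,n,lambda h:((h[...,0]<5)|(h[...,0]>174))&(h[...,1]>180)&(h[...,2]>80))
    print("black");comps(im,n,lambda h:(h[...,2]<40))
    print("cork");comps(im,n,lambda h:(h[...,0]>10)&(h[...,0]<22)&(h[...,1]>90)&(h[...,2]>130),60)
    print("yellow");comps(im,n,lambda h:(h[...,0]>20)&(h[...,0]<32)&(h[...,1]>150)&(h[...,2]>100))
E
```

```text
red
top [327 216  11  43 132] [332.3 236.9]
black
top [165 131  11  32  75] [170.4 146.7]
top [221 140   6   8  21] [223.7 144.1]
top [181 201   7   6  23] [184.5 203.3]
cork
top [ 253  157   19  124 1107] [262.5 218.1]
top [  91  225   48   46 1788] [114.5 247.4]
yellow
red
side [234 248  34  21 114] [250.1 258.1]
black
side [ 65  21  15  28 281] [72.5 34.9]
side [61 71 20  8 50] [72.  75.9]
side [ 63  78  30  48 596] [79.3 97.8]
side [256 147  17  10  27] [263.6 151.6]
side [228 162   4   8  24] [229.3 165.8]
side [185 201   4   8  27] [186.6 204.6]
side [ 15 208  46  36 733] [ 43.7 225.5]
side [ 45 222  42  58 879] [ 74.4 245.8]
cork
side [169 149  32  22 550] [184.6 159.3]
side [227 181  57  22  94] [254.6 191.5]
yellow
side [269 253  21  15 199] [278.7 260.7]
```

View pics/tc.png

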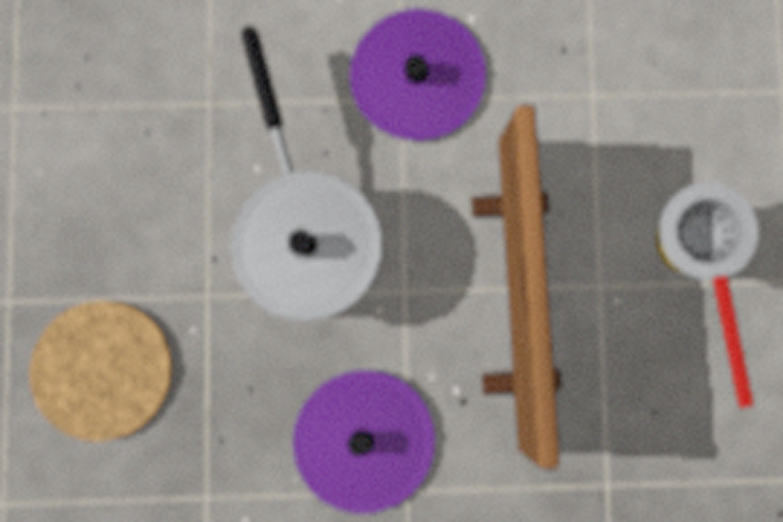

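View pics/sc.png

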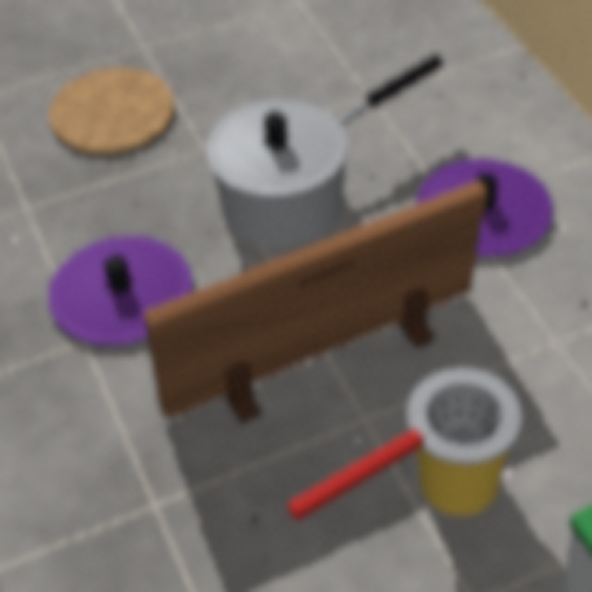

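The crops confirm it: the steel lid with the black knob is on the pan, and the purple lids lie on the counter on either side. Now I'll measure by fitting circles in both views and triangulating.

```bash
cat > m.py <<'E'
from h import *
def circ_plane(n,cnt,z):
    P=np.array([plane(n,p,z)[:2] for p in cnt])
    A=np.c_[2*P,np.ones(len(P))]; s=np.linalg.lstsq(A,(P**2).sum(1),rcond=None)[0]
    r=np.sqrt(s[2]+s[0]**2+s[1]**2); res=np.abs(np.hypot(*(P-s[:2]).T)-r).mean()
    return np.round([s[0],s[1],r*1000,res*1000],4)
def big(m,seed=None):
    m=cv2.morphologyEx(m.astype(np.uint8),cv2.MORPH_OPEN,np.ones((3,3)))
    cs,_=cv2.findContours(m,cv2.RETR_EXTERNAL,cv2.CHAIN_APPROX_NONE)
    if seed: cs=[c for c in cs if cv2.pointPolygonTest(c,seed,True)>-3]
    c=max(cs,key=cv2.contourArea); return c
E
python3 - <<'E'
from m import *
T=np.load("top0.npy");S=np.load("side0.npy")
for p in[(172,205),(190,215),(195,190),(150,200),(311,200),(339,200),(300,190)]: print(p,T[p[1],p[0]])
print()
for p in[(220,170),(240,178),(231,195),(250,160),(267,240),(294,240),(282,255)]: print(p,S[p[1],p[0]])
hs=lambda im:cv2.cvtColor(im,cv2.COLOR_RGB2HSV)
hT,hS=hs(T),hs(S)
cork=lambda h:(h[...,0]>10)&(h[...,0]<24)&(h[...,1]>70)&(h[...,2]>120)
for n,h,s in(("top",hT,(115,247)),("side",hS,(185,159))):
    c=big(cork(h),s).reshape(-1,2)
    e=cv2.fitEllipse(c); print("trivet",n,e)
    print(circ_plane(n,c,0.010))
E
```

```text
(172, 205) [183 185 186]
(190, 215) [182 183 185]
(195, 190) [171 171 173]
(150, 200) [169 165 159]
(311, 200) [177 177 180]
(339, 200) [173 175 176]
(300, 190) [110 107 101]

(220, 170) [186 189 192]
(240, 178) [158 160 164]
(231, 195) [91 92 94]
(250, 160) [125 126 126]
(267, 240) [161 162 165]
(294, 240) [147 148 151]
(282, 255) [121 111  88]
trivet top ((114.32279968261719, 247.4410858154297), (46.653480529785156, 48.89808654785156), 54.47898864746094)
[ 0.4799  0.4013 68.3944  0.7936]
trivet side ((184.66346740722656, 159.26881408691406), (21.029720306396484, 32.92742156982422), 80.43905639648438)
[ 0.4786  0.4019 67.2294  1.3742]
```

```bash
python3 - <<'E'
from m import *
T=np.load("top0.npy");S=np.load("side0.npy")
print("trivet tri",tri((114.3,247.4),(184.66,159.3)))
out=[]
for n,im,win in(("top",T,dict(lid=(150,170,225,240),str=(300,178,350,222))),("side",S,dict(lid=(205,152,256,190),str=(262,226,300,257)))):
    b=cv2.GaussianBlur(im.astype(np.float32),(0,0),0.8); m=(b[...,2]-b[...,0]>0)&(b[...,1]>(135 if n=="top" else 128))
    m|=False
    vis=im.copy(); 
    for k,(x0,y0,x1,y1) in win.items():
        mm=np.zeros(m.shape,np.uint8); mm[y0:y1,x0:x1]=m[y0:y1,x0:x1]
        mm=cv2.morphologyEx(mm,cv2.MORPH_OPEN,np.ones((3,3)))
        cs,_=cv2.findContours(mm,cv2.RETR_EXTERNAL,cv2.CHAIN_APPROX_NONE); c=max(cs,key=cv2.contourArea)
        hu=cv2.convexHull(c); e=cv2.fitEllipse(c); print(n,k,np.round(e[0],1),np.round(e[1],1),round(e[2]))
        for z in((0.080,0.084,0.088) if k=="lid" else (0.095,0.099,0.103)): print(z,circ_plane(n,c.reshape(-1,2),z))
        cv2.drawContours(vis,[c],-1,(255,0,0),1); out.append((n,k,e[0]))
    if n=="top": crop(vis,140,160,360,245,3.6,"pics/ct.png")
    else: crop(vis,195,140,310,290,4,"pics/cs.png")
for k in("lid","str"):
    a=[o[2] for o in out if o[1]==k]; print(k,tri(*a))
E
```

```text
trivet tri (array([0.47886599, 0.40269404, 0.00730259]), np.float64(0.00122114894389642))
top lid [185.5 204.4] [49.6 50.5] 72
0.08 [ 0.5929  0.1839 68.7587  0.8994]
0.084 [ 0.5925  0.1832 68.4795  0.8958]
0.088 [ 0.5921  0.1825 68.2004  0.8921]
top str [324.2 198.9] [30.5 32.6] 121
0.095 [ 0.596  -0.1965 43.1887  1.6845]
0.099 [ 0.5956 -0.1956 43.0106  1.6776]
0.103 [ 0.5952 -0.1947 42.8325  1.6706]
side lid [229.4 169.4] [25.2 37.5] 85
0.08 [ 0.5936  0.1898 69.2324  1.1072]
0.084 [ 0.5921  0.1856 68.9231  1.1023]
0.088 [ 0.5906  0.1815 68.6138  1.0973]
side str [280.  241.2] [21.3 27.5] 97
0.095 [ 0.5975 -0.1893 38.871   5.1958]
0.099 [ 0.5959 -0.1918 38.6944  5.1721]
0.103 [ 0.5944 -0.1943 38.5177  5.1485]
lid (array([0.59157295, 0.18349197, 0.08375245]), np.float64(0.0008107812306874585))
str (array([ 0.5947357 , -0.19471329,  0.10203501]), np.float64(0.0007434698686717998))
```

View pics/ct.png

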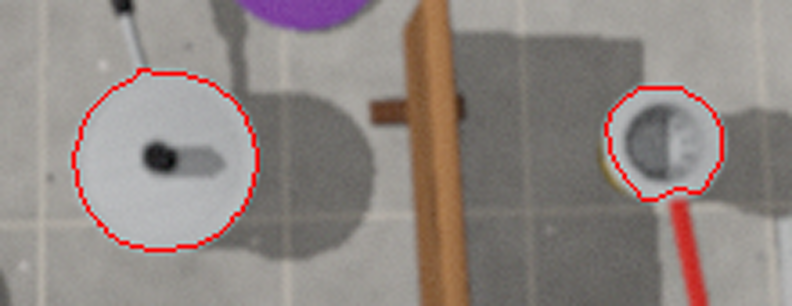

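View pics/cs.png

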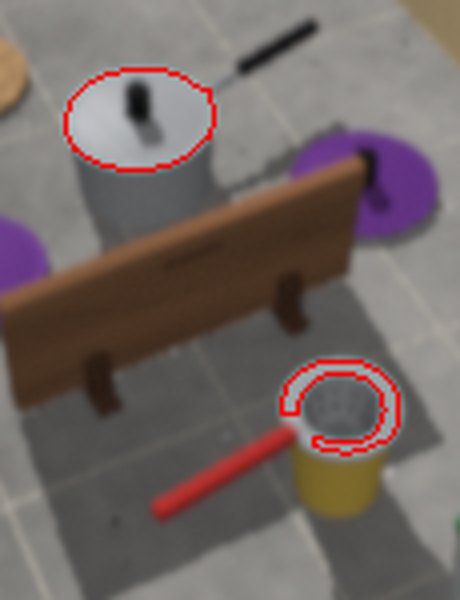

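The contours follow the lid plate well: centre about (0.592, 0.184), plate top z = 0.084 by triangulation, as described. The strainer rim is at about (0.595, -0.195, 0.10). Next I'll measure the knob, the handle line and the board edge.

```bash
python3 - <<'E'
from m import *
T=np.load("top0.npy");S=np.load("side0.npy")
print("knob",tri((184.5,203.3),(229.3,165.8)), plane("top",(184.0,202.8),.12))
L={}
for n,im in(("top",T),("side",S)):
    h=cv2.cvtColor(im,cv2.COLOR_RGB2HSV).astype(int)
    m=((h[...,0]<6)|(h[...,0]>173))&(h[...,1]>130)&(h[...,2]>60)
    k,l,st,ce=cv2.connectedComponentsWithStats(m.astype(np.uint8)); i=1+np.argmax(st[1:,4]); ys,xs=np.where(l==i)
    P=np.c_[xs,ys].astype(np.float32); vx,vy,cx,cy=cv2.fitLine(P,cv2.DIST_L2,0,.01,.01).ravel()
    s=(P-[cx,cy])@[vx,vy]; a,b=s.min()-.5*0,s.max(); E=np.array([[cx+vx*q,cy+vy*q] for q in(a,b)]); E=E[np.argsort(E[:,1])]
    if n=="side": E=E
    L[n]=E; print(n,E.round(1))
for i in(0,1): print("end",i,[v.round(4) for v in tri(L["top"][i],L["side"][i])])
for z in(.103,.109):
    p=[plane("top",e,z) for e in L["top"]]; d=p[1]-p[0]; u=d/np.linalg.norm(d); print(z,np.round(p,4).tolist(),"len",np.linalg.norm(d),"ang",np.degrees(np.arctan2(d[1],d[0])))
    c=np.array([.5953,-.195,z]); w=p[0]-c; print("lateral off of line from centre",u[0]*w[1]-u[1]*w[0], "dist far end",(p[1]-c)@u)
# board top edge corners
hT=cv2.cvtColor(T,cv2.COLOR_RGB2HSV)
crop(T,235,145,290,290,4,"pics/b1.png"); crop(S,190,175,295,245,7,"pics/b2.png")
for a in((262,157),(270,279)): print(plane("top",a,.161))
E
```

```text
knob (array([0.59253351, 0.18334324, 0.10135316]), np.float64(0.0014343798008777345)) [0.59273995 0.18125591 0.12      ]
top [[327.9 215.8]
 [336.8 259.2]]
side [[267.7 247.5]
 [233.3 267.9]]
end 0 [array([ 0.549 , -0.2015,  0.1071]), np.float64(0.0006)]
end 1 [array([ 0.4323, -0.2193,  0.1054]), np.float64(0.0012)]
0.103 [[0.5489, -0.2023, 0.103], [0.4327, -0.2201, 0.103]] len 0.11754158396836913 ang -171.31169630737534
lateral off of line from centre 0.00021581380759975056 dist far end 0.16448091446328544
0.109 [[0.5486, -0.2009, 0.109], [0.4331, -0.2186, 0.109]] len 0.11680860560428881 ang -171.31169630737534
lateral off of line from centre -0.001195455377993651 dist far end 0.16385228087935988
[ 0.70185581 -0.02644887  0.161     ]
[ 0.3934773  -0.03673246  0.161     ]
```

View pics/b1.png

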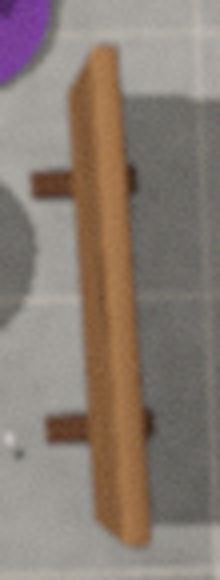

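View pics/b2.png

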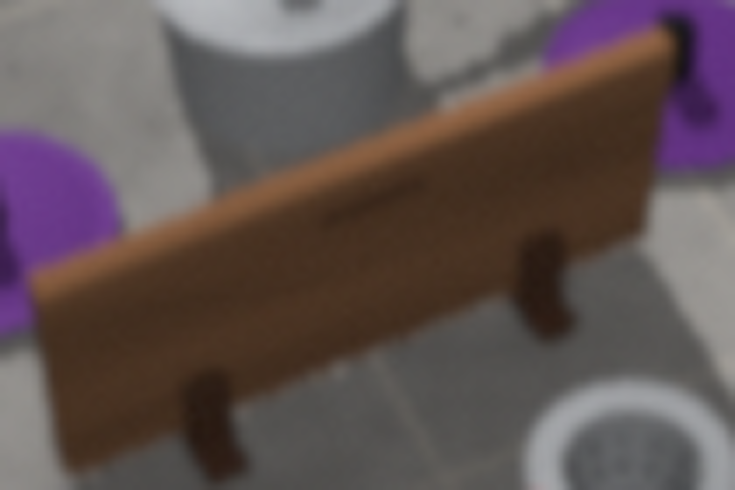

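Measured values: knob (0.5925, 0.1833), handle line at yaw -171.3°, grip point about (0.4915, -0.211, 0.103), and board top edge along y ≈ -0.03. I'll start moving, and turn the tool now to the yaw the strainer will need.

>>> {"name": "step_arm", "arguments": {"moves": [-0.15,0.5,0,0,0,-0.11,85,-0.3,1,0,0,0,-0.22,85,-0.3,1,0,0,0,-0.326,85], "squeeze": 60}}

```text
time: 0.48
ee_pos: [0.2697, 0.4264, 0.2449]
tcp_rot: [0.65, 0.76, -0.0, 0.0]
ft_force: [-0.4, -0.2, 0.6]
opening: 0.992
```

```bash
cat > g.py <<'E'
import sys
from h import *
from station import sensors
from scipy.spatial.transform import Rotation as Ro
def go(t,yaw=98.7):
    s=sensors.read_state(); R=Ro.from_quat(s["tcp_rot"]); d=R.inv().apply(np.array(t)-s["ee_pos"])/0.1
    a=np.radians(yaw); Rt=Ro.from_matrix(np.array([[np.cos(a),np.sin(a),0],[np.sin(a),-np.cos(a),0],[0,0,-1]]))
    print("t",round(s["time"],2),"pos",np.round(s["ee_pos"],4),"F",np.round(s["ft_force"],2),"M",np.round(s["ft_torque"],3),"open",round(float(s["opening"]),3))
    print("shift",d.round(3),"turn",((R.inv()*Rt).as_rotvec()/(np.pi/2)).round(4))
if __name__=="__main__": go([float(v) for v in sys.argv[1:4]],*[float(v) for v in sys.argv[4:5]])
E
python3 g.py 0.5925 0.1833 0.19
python3 -c "
from h import *
print(tri((261,157),(285.7,180)),tri((269.8,280),(195,215)))"
```

```text
t 0.47 pos [0.2697 0.4264 0.2449] F [-0.43 -0.22  0.59] M [-0.03  -0.009  0.036] open 0.992
shift [-2.899  2.815  0.552] turn [-0.0001  0.0007  0.0018]
(array([ 0.70425906, -0.02466057,  0.16011859]), np.float64(0.004427264100551532)) (array([ 0.39086069, -0.03596456,  0.16234282]), np.float64(0.0007615035666472136))
```

>>> {"name": "step_arm", "arguments": {"moves": [-0.4,0.4,0,0,0,0,85,-0.8,0.8,0,0,0,0,85,-1,1,0,0,0,0,85]}}

```text
time: 0.85
ee_pos: [0.3832, 0.3431, 0.2449]
tcp_rot: [0.652, 0.759, -0.0, 0.0]
ft_force: [0.4, 0.7, -0.2]
opening: 1.0
```

>>> {"name": "step_arm", "arguments": {"moves": [-0.4,0.4,0,0,0,0,85,-0.8,0.8,0,0,0,0,85,-1,1,0,0,0,0,85]}}

```text
time: 1.23
ee_pos: [0.4974, 0.2592, 0.2447]
tcp_rot: [0.652, 0.758, -0.0, -0.0]
ft_force: [-1.2, 0.0, -0.1]
opening: 0.995
```

```bash
python3 g.py 0.5925 0.1833 0.19
```

```text
t 1.23 pos [0.4974 0.2592 0.2447] F [-1.22  0.03 -0.1 ] M [ 0.005  0.04  -0.016] open 0.995
shift [-0.893  0.826  0.547] turn [-0.0004  0.0003 -0.0005]
```

>>> {"name": "step_arm", "arguments": {"moves": [-0.4,0.4,0.2,0,0,0,85,-0.8,0.75,0.5,0,0,0,85,-0.893,0.826,0.547,0,0,0,85,-0.893,0.826,0.547,0,0,0,85,-0.893,0.826,0.547,0,0,0,85]}}

```text
time: 1.85
ee_pos: [0.5903, 0.1868, 0.1916]
tcp_rot: [0.65, 0.76, 0.001, 0.0]
ft_force: [-0.7, -1.0, -0.6]
opening: 0.991
```

```bash
python3 g.py 0.5925 0.1833 0.107; python3 - <<'E'
from h import *
from station import read_camera
for n in("top","side"):
    im=read_camera(n); np.save(n+"1.npy",im)
    if n=="top": crop(im,130,150,260,260,4,"pics/t1.png")
    else: crop(im,170,90,300,220,4,"pics/s1.png")
E
```

```text
t 1.85 pos [0.5903 0.1868 0.1916] F [-0.66 -1.03 -0.62] M [-0.049  0.021  0.011] open 0.991
shift [-0.039  0.015  0.846] turn [ 0.0007 -0.0003  0.0017]
```

View pics/t1.png

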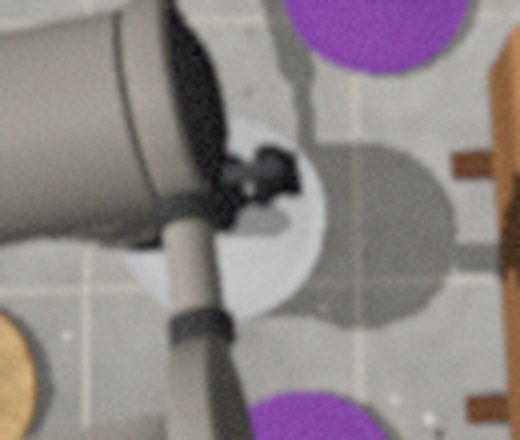

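View pics/s1.png

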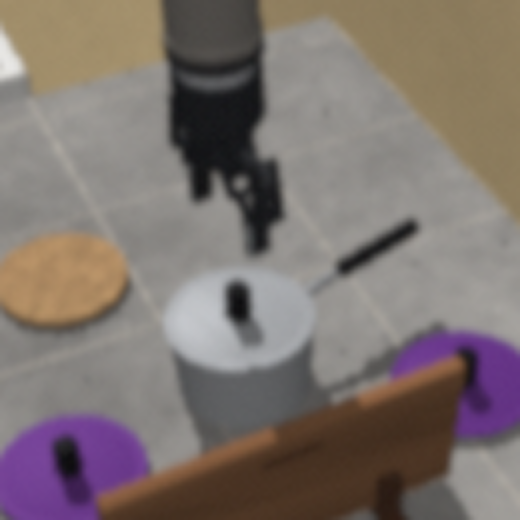

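```bash
python3 - <<'E'
from h import *
from station import sensors
s=sensors.read_state(); print(s["time"],np.round(s["ee_pos"],4),np.round(s["joint_velocities"],4))
p=s["ee_pos"]; x=np.array([-.151,.988,0])
for z in(.0,.013):
    print([proj("side",p+x*q+[0,0,-.014+z]).round(1) for q in(-.0425-.007,-.0425,0,.0425,.05)])
E
python3 g.py 0.5925 0.1833 0.107
```

```text
1.95 [0.5903 0.1869 0.1918] [-0.0026  0.0012 -0.0007 -0.0012 -0.0024 -0.0015]
[array([234.8, 156.6]), array([233.7, 155.5]), array([227.2, 149.1]), array([220.9, 143. ]), array([219.9, 141.9])]
[array([234.6, 153.7]), array([233.5, 152.6]), array([226.9, 146.2]), array([220.7, 140.1]), array([219.6, 139. ])]
t 1.95 pos [0.5903 0.1869 0.1918] F [-0.79 -0.45  0.54] M [ 0.027  0.003 -0.031] open 0.999
shift [-0.04   0.014  0.848] turn [ 0.001  -0.0002  0.002 ]
```

>>> {"name": "step_arm", "arguments": {"moves": [-0.04,0.014,0.2,0,0,0,85,-0.04,0.014,0.42,0,0,0,85,-0.04,0.014,0.42,0,0,0,85]}}

```text
time: 2.33
ee_pos: [0.5915, 0.1826, 0.1478]
tcp_rot: [0.65, 0.76, -0.001, -0.001]
ft_force: [-0.6, -1.2, 0.9]
opening: 0.994
```

```bash
python3 g.py 0.5925 0.1833 0.107
```

```text
t 2.33 pos [0.5915 0.1826 0.1478] F [-0.56 -1.22  0.9 ] M [-0.02  -0.011 -0.027] open 0.994
shift [0.005 0.012 0.408] turn [-0.0017 -0.0001  0.0017]
```

>>> {"name": "step_arm", "arguments": {"moves": [0,0.01,0.2,0,0,0,85,0,0.01,0.41,0,0,0,85,0,0.01,0.41,0,0,0,60,0,0.01,0.41,0,0,0,45]}}

```text
time: 2.82
ee_pos: [0.5946, 0.1825, 0.1093]
tcp_rot: [0.651, 0.759, 0.001, 0.001]
ft_force: [-0.2, -0.5, 0.7]
opening: 0.597
```

>>> {"name": "step_arm", "arguments": {"moves": [0,0,0,0,0,0,30,0,0,0,0,0,0,10,0,0,0,0,0,0,10,0,0,0,0,0,0,10], "squeeze": 50}}

```text
time: 3.32
ee_pos: [0.5945, 0.1825, 0.1092]
tcp_rot: [0.651, 0.759, 0.001, 0.001]
ft_force: [-1.4, 1.3, 6.0]
opening: 0.262
```

```bash
python3 g.py 0.5925 0.1833 0.147;python3 - <<'E'
from h import *
from station import read_camera
for n in("top","side"):
    im=read_camera(n); np.save(n+"2.npy",im)
    if n=="top": crop(im,130,150,260,260,4,"pics/t2.png")
    else: crop(im,170,90,300,220,4,"pics/s2.png")
E
```

```text
t 3.33 pos [0.5945 0.1825 0.1092] F [-1.44  1.32  6.01] M [ 0.327  0.208 -0.013] open 0.262
shift [ 0.011 -0.018 -0.378] turn [ 0.0016 -0.0004  0.0009]
```

View pics/s2.png

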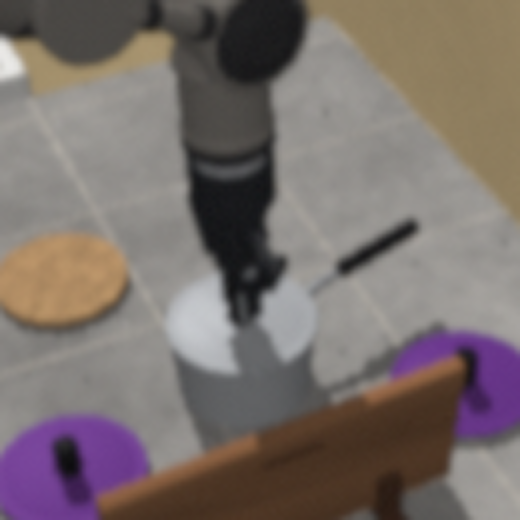

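The fingers have closed on the knob (opening 0.262, about 22–24 mm) with only a small upward force. I'll lift it.

>>> {"name": "step_arm", "arguments": {"moves": [0,0,-0.05,0,0,0,10,0,0,-0.15,0,0,0,10,0,0,-0.3,0,0,0,10,0,0,-0.5,0,0,0,10,0,0,-0.5,0,0,0,10], "squeeze": 60}}

```text
time: 4.05
ee_pos: [0.5951, 0.1822, 0.16]
tcp_rot: [0.651, 0.759, 0.002, 0.001]
ft_force: [0.3, -0.4, -1.9]
opening: 0.259
```

```bash
python3 g.py 0.479 0.4015 0.147;python3 - <<'E'
from h import *
from station import read_camera
for n in("top","side"):
    im=read_camera(n); np.save(n+"3.npy",im)
    if n=="top": crop(im,130,150,260,260,4,"pics/t3.png")
    else: crop(im,170,90,300,220,4,"pics/s3.png")
E
```

```text
t 4.05 pos [0.5951 0.1822 0.16  ] F [ 0.35 -0.45 -1.89] M [-0.018  0.005  0.048] open 0.259
shift [ 2.344 -0.813  0.127] turn [ 0.0029 -0.0001  0.0009]
```

View pics/s3.png

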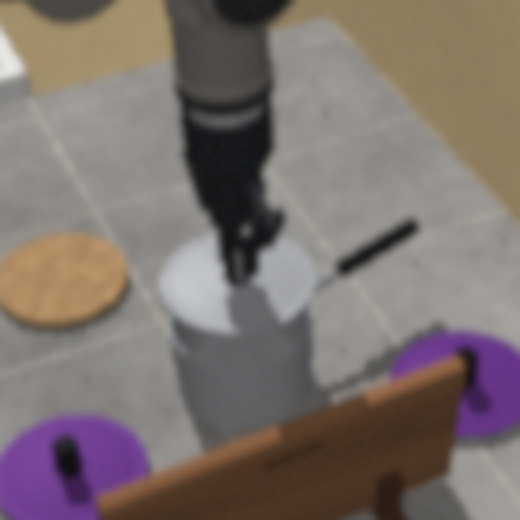

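View pics/t3.png

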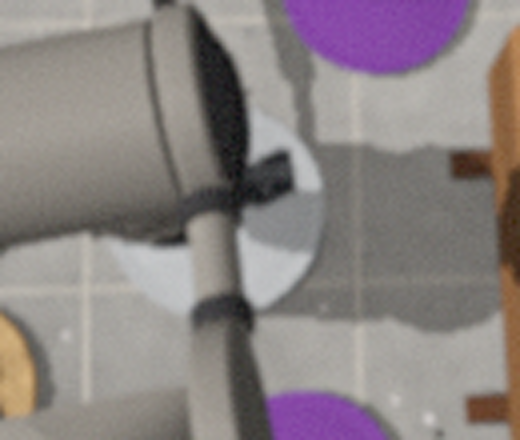

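The lid came up level, with 1.9 N hanging from the wrist, and the pan is unmoved. I'll carry it to the trivet.

>>> {"name": "step_arm", "arguments": {"moves": [0.25,-0.09,0,0,0,0,10,0.55,-0.19,0,0,0,0,10,0.85,-0.3,0,0.003,0,0,10,1,-0.35,0,0.003,0,0,10]}}

```text
time: 4.65
ee_pos: [0.5429, 0.2766, 0.1567]
tcp_rot: [0.65, 0.76, -0.003, -0.002]
ft_force: [0.4, -0.1, -2.7]
opening: 0.259
```

>>> {"name": "step_arm", "arguments": {"moves": [0.3,-0.1,0,0,0,0,10,0.6,-0.2,0,0,0,0,10,0.85,-0.3,0,0,0,0,10,1,-0.35,0,0,0,0,10]}}

```text
time: 5.15
ee_pos: [0.4936, 0.3696, 0.1573]
tcp_rot: [0.651, 0.759, -0.002, -0.002]
ft_force: [-0.6, 0.0, -2.5]
opening: 0.257
```

```bash
python3 g.py 0.479 0.4015 0.10
```

```text
t 5.15 pos [0.4936 0.3696 0.1573] F [-0.61  0.02 -2.55] M [ 0.043 -0.027  0.003] open 0.257
shift [ 0.338 -0.092  0.573] turn [-0.0034  0.0003  0.0014]
```

>>> {"name": "step_arm", "arguments": {"moves": [0.15,-0.05,0.1,0,0,0,10,0.338,-0.09,0.3,-0.003,0,0.001,10,0.338,-0.09,0.57,-0.003,0,0.001,10,0.338,-0.09,0.57,-0.003,0,0.001,10]}}

```text
time: 5.65
ee_pos: [0.4785, 0.3999, 0.0979]
tcp_rot: [0.652, 0.759, -0.003, -0.001]
ft_force: [0.1, -0.1, -2.0]
opening: 0.261
```

```bash
python3 g.py 0.479 0.4015 0.05;python3 - <<'E'
from h import *
from station import read_camera
for n in("top","side"):
    im=read_camera(n); np.save(n+"4.npy",im)
    if n=="top": crop(im,70,190,170,300,5,"pics/t4.png")
    else: crop(im,140,90,240,190,5,"pics/s4.png")
E
```

```text
t 5.65 pos [0.4785 0.3999 0.0979] F [ 0.08 -0.15 -2.04] M [ 0.009 -0.041  0.051] open 0.261
shift [0.016 0.01  0.479] turn [-0.0033  0.0017 -0.0002]
```

View pics/s4.png

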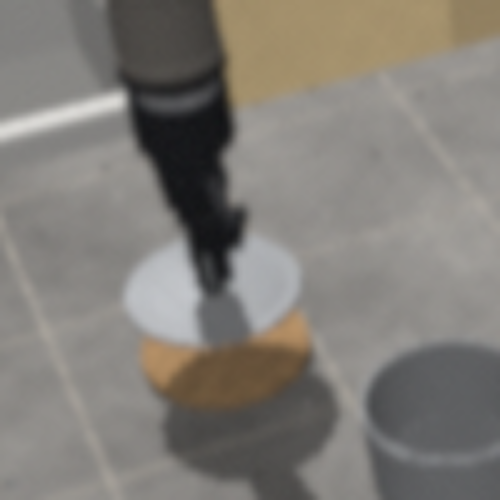

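View pics/t4.png

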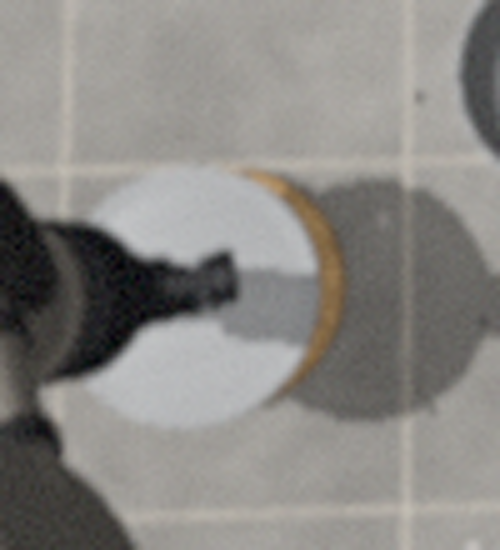

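```bash
cat > lid.py <<'E'
from m import *
from scipy.optimize import least_squares
def fit(n,im,win,z,r,c0,thr=125):
    b=cv2.GaussianBlur(im.astype(np.float32),(0,0),0.8); m=(b[...,2]-b[...,0]>1)&(b[...,1]>thr)
    x0,y0,x1,y1=win; mm=np.zeros(m.shape,np.uint8); mm[y0:y1,x0:x1]=m[y0:y1,x0:x1]
    mm=cv2.morphologyEx(mm,cv2.MORPH_OPEN,np.ones((3,3)))
    cs,_=cv2.findContours(mm,cv2.RETR_EXTERNAL,cv2.CHAIN_APPROX_NONE); c=max(cs,key=cv2.contourArea).reshape(-1,2)
    P=np.array([plane(n,p,z)[:2] for p in c])
    P=P[np.abs(np.hypot(*(P-c0).T)-r)<0.010]
    f=lambda q:np.hypot(*(P-q[:2]).T)-q[2]
    s=least_squares(f,[*c0,r],loss="soft_l1",f_scale=0.001); 
    s2=least_squares(lambda q:np.hypot(*(P-q).T)-r+.0013,c0,loss="soft_l1",f_scale=0.001)
    print(n,"free",s.x.round(4),"fixed r",s2.x.round(4),len(P)); return c
if __name__=="__main__":
    for n,w in(("top",(70,210,150,290)),("side",(150,125,212,165))):
        im=np.load(n+"4.npy"); c=fit(n,im,w,.0727,.071,np.array([.479,.401]))
        v=im.copy(); v[c[:,1],c[:,0]]=(255,0,0)
        crop(v,70,190,170,300,5,"pics/l4t.png") if n=="top" else crop(v,140,90,240,190,5,"pics/l4s.png")
E
python3 lid.py
```

```text
top free [0.4769 0.3985 0.0659] fixed r [0.4774 0.4025] 111
side free [0.4716 0.4068 0.0609] fixed r [0.4813 0.403 ] 26
```

View pics/l4t.png

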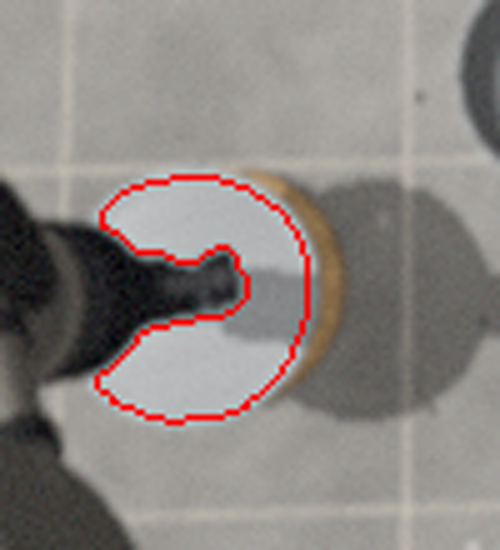

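View pics/l4s.png

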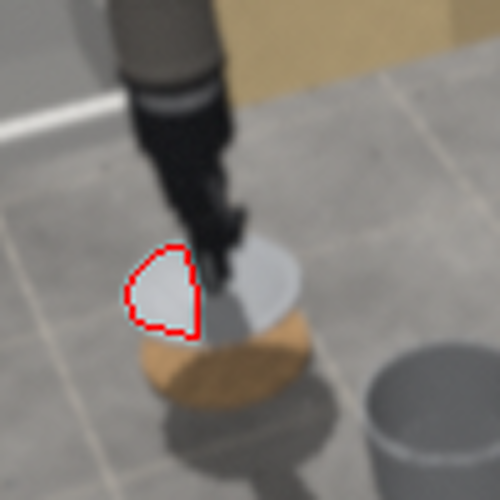

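The lid centre works out at about (0.477, 0.4005), about 2 mm short of the trivet centre (0.479, 0.402). I'll correct for that and lower until contact.

```bash
python3 g.py 0.481 0.4015 0.055
```

```text
t 5.75 pos [0.4803 0.4008 0.1009] F [-0.02 -0.19 -1.69] M [-0.014 -0.004  0.014] open 0.258
shift [0.006 0.008 0.459] turn [ 0.      0.0001 -0.0005]
```

>>> {"name": "step_arm", "arguments": {"moves": [0.006,0.008,0.15,0,0,0,10,0.006,0.008,0.3,0,0,0,10,0.006,0.008,0.46,0,0,0,10,0.006,0.008,0.46,0,0,0,10]}}

```text
time: 6.25
ee_pos: [0.4795, 0.401, 0.0527]
tcp_rot: [0.652, 0.759, -0.002, -0.001]
ft_force: [-1.0, 0.8, -2.3]
opening: 0.259
```

```bash
python3 g.py 0.481 0.4015 0.0455
```

```text
t 6.25 pos [0.4795 0.401  0.0527] F [-1.01  0.75 -2.33] M [-0.039  0.002 -0.   ] open 0.259
shift [0.003 0.016 0.072] turn [-0.0022  0.001  -0.0001]
```

>>> {"name": "step_arm", "arguments": {"moves": [0.003,0.012,0.0,0,0,0,10,0.003,0.012,0.04,0,0,0,10,0.003,0.012,0.05,0,0,0,10]}}

```text
time: 6.62
ee_pos: [0.4817, 0.4023, 0.0499]
tcp_rot: [0.651, 0.759, 0.0, 0.0]
ft_force: [-0.4, -0.4, -1.9]
opening: 0.261
```

```bash
python3 g.py 0.481 0.4015 0.0455
```

```text
t 6.62 pos [0.4817 0.4023 0.0499] F [-0.37 -0.39 -1.92] M [-0.002 -0.016  0.032] open 0.261
shift [-0.006 -0.008  0.044] turn [ 0.0002 -0.0001 -0.    ]
```

>>> {"name": "step_arm", "arguments": {"moves": [-0.003,-0.005,0.02,0,0,0,10,-0.003,-0.005,0.04,0,0,0,10,-0.003,-0.005,0.04,0,0,0,10]}}

```text
time: 7.0
ee_pos: [0.4811, 0.4018, 0.0456]
tcp_rot: [0.651, 0.759, -0.0, -0.0]
ft_force: [-0.8, 0.5, -2.0]
opening: 0.26
```

```bash
python3 g.py 0.481 0.4015 0.0455
```

```text
t 7.0 pos [0.4811 0.4018 0.0456] F [-0.84  0.48 -2.04] M [-0.011  0.049  0.03 ] open 0.26
shift [-0.002 -0.002  0.001] turn [-0.0002  0.0001 -0.0001]
```

Not touching yet, since the weight still hangs from the wrist. I'll go down 1–2 mm at a time.

>>> {"name": "step_arm", "arguments": {"moves": [0,0,0.01,0,0,0,10,0,0,0.01,0,0,0,10]}}

```text
time: 7.25
ee_pos: [0.4813, 0.4019, 0.0453]
tcp_rot: [0.651, 0.759, 0.0, 0.0]
ft_force: [-1.6, -1.2, 1.4]
opening: 0.261
```

>>> {"name": "step_arm", "arguments": {"moves": [0,0,0.01,0,0,0,10,0,0,0.01,0,0,0,10]}}

```text
time: 7.5
ee_pos: [0.4813, 0.4019, 0.0452]
tcp_rot: [0.651, 0.759, 0.0, 0.0]
ft_force: [-3.8, -2.7, 9.1]
opening: 0.257
```

Contact came at TCP z = 0.0452, as predicted. I'll relieve the 1 mm of press, then open.

>>> {"name": "step_arm", "arguments": {"moves": [0,0,-0.01,0,0,0,10,0,0,-0.01,0,0,0,27,0,0,-0.01,0,0,0,40,0,0,-0.01,0,0,0,60,0,0,-0.01,0,0,0,60]}}

```text
time: 8.12
ee_pos: [0.4813, 0.4018, 0.0447]
tcp_rot: [0.651, 0.759, 0.0, -0.0]
ft_force: [-0.1, 0.5, 0.9]
opening: 0.702
```

>>> {"name": "step_arm", "arguments": {"moves": [0,0,-0.1,0,0,0,60,0,0,-0.4,0,0,0,85,0,0,-0.8,0,0,0,85,0,0,-1,0,0,0,85]}}

```text
time: 8.62
ee_pos: [0.4821, 0.4024, 0.1481]
tcp_rot: [0.651, 0.759, 0.002, 0.001]
ft_force: [-0.2, -1.1, -0.9]
opening: 0.997
```

```bash
python3 g.py 0.4915 -0.2105 0.24;python3 - <<'E'
from h import *
from station import read_camera
for n in("top","side"):
    im=read_camera(n); np.save(n+"5.npy",im)
    if n=="top": crop(im,70,150,350,300,2.8,"pics/t5.png")
    else: crop(im,140,90,310,290,3,"pics/s5.png")
E
```

```text
t 8.62 pos [0.4821 0.4024 0.1481] F [-0.16 -1.08 -0.86] M [ 0.08  -0.021 -0.074] open 0.997
shift [-6.071 -0.83  -0.932] turn [ 0.0025 -0.0011 -0.    ]
```

View pics/s5.png

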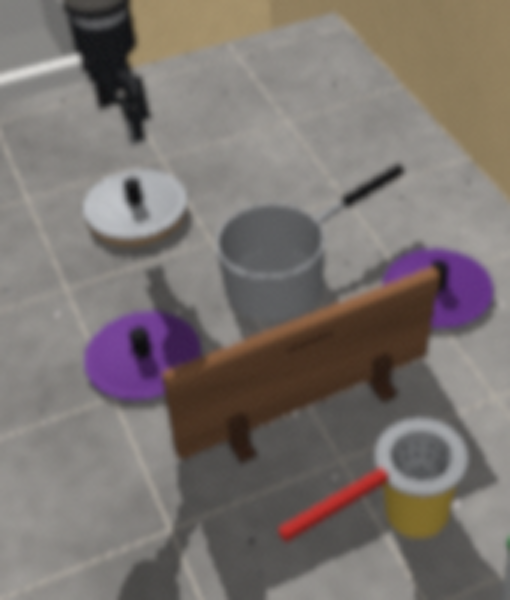

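View pics/t5.png

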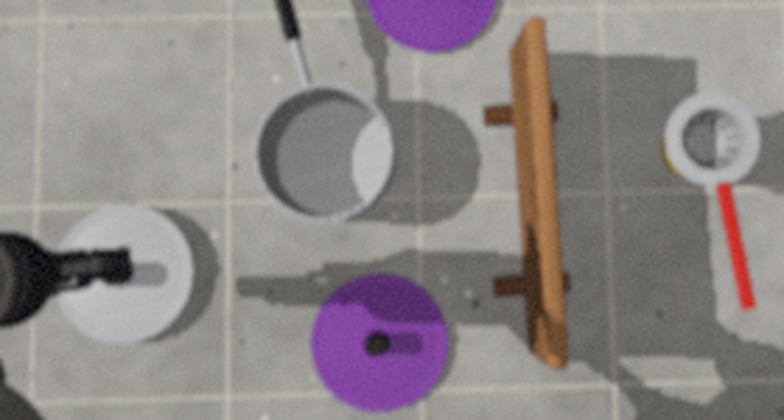

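The lid lies on the trivet with the knob up, and the pan is open and unmoved. I'll measure the lid's centring and the pan's mouth.

```bash
cat > pan.py <<'E'
from m import *
def edgefit(n,im,c0,z,r,rng=.009,dark_in=False,vis=None,k=1,sub=8):
    """radial edge search: strongest gradient along rays in world plane z about c0, near radius r"""
    g=cv2.GaussianBlur(im.astype(np.float32).mean(2),(0,0),0.7); P=[];U=[]
    for a in np.linspace(0,2*np.pi,180,endpoint=False):
        rs=np.linspace(r-rng,r+rng,60); pts=np.array([proj(n,[c0[0]+q*np.cos(a),c0[1]+q*np.sin(a),z]) for q in rs],np.float32)
        v=cv2.remap(g,pts[:,0].reshape(1,-1),pts[:,1].reshape(1,-1),cv2.INTER_LINEAR).ravel(); d=k*np.gradient(v)
        i=np.argmax(d[2:-2])+2
        if d[i]>0.25*1: P.append([c0[0]+rs[i]*np.cos(a),c0[1]+rs[i]*np.sin(a)]);U.append(pts[i])
    P=np.array(P)
    from scipy.optimize import least_squares
    s=least_squares(lambda q:np.hypot(*(P-q[:2]).T)-q[2],[*c0,r],loss="cauchy",f_scale=.0008)
    if vis is not None:
        for u in U: vis[int(round(u[1])),int(round(u[0]))]=(255,0,0)
    return s.x.round(4),len(P)
E
python3 - <<'E'
from pan import *
T=np.load("top5.npy");S=np.load("side5.npy");vt=T.copy();vs=S.copy()
for z in(.018,.020): print("lid side",edgefit("side",S,(.4805,.402),z,.071,k=-1,vis=vs), "top",edgefit("top",T,(.4805,.402),z,.071,k=-1,vis=vt))
for z in (.078,.080,.082):
  print(z,"pan side outer",edgefit("side",S,(.592,.184),z,.068,k=-1,vis=vs if z==.08 else None),"top outer",edgefit("top",T,(.592,.184),z,.068,k=-1,vis=vt if z==.08 else None))
crop(vt,70,150,220,300,4,"pics/e5t.png");crop(vs,150,130,270,220,6,"pics/e5s.png")
# before-move comparison of lid
T0=np.load("top0.npy");S0=np.load("side0.npy")
print("lid0",edgefit("side",S0,(.592,.184),.084,.071,k=-1),edgefit("top",T0,(.592,.184),.084,.071,k=-1))
for im,n in((T0,"top"),(S0,"side")): print("trivet0",n,edgefit(n,im,(.479,.4015),.01,.070,k=-1),edgefit(n,im,(.479,.4015),.01,.070,k=1))
E
```

```text
lid side (array([0.4804, 0.4041, 0.0714]), 180) top (array([0.4804, 0.4006, 0.0706]), 180)
lid side (array([0.4797, 0.4018, 0.0714]), 180) top (array([0.4805, 0.3996, 0.0705]), 180)
0.078 pan side outer (array([0.5933, 0.1876, 0.0698]), 66) top outer (array([0.5948, 0.1886, 0.0711]), 134)
0.08 pan side outer (array([0.5926, 0.1856, 0.0697]), 63) top outer (array([0.5948, 0.1885, 0.0711]), 135)
0.082 pan side outer (array([0.5923, 0.1839, 0.0696]), 62) top outer (array([0.5948, 0.188 , 0.071 ]), 134)
lid0 (array([0.5924, 0.1853, 0.0704]), 180) (array([0.5926, 0.1846, 0.0704]), 180)
trivet0 top (array([0.4798, 0.3984, 0.0653]), 118) (array([0.4794, 0.3956, 0.0725]), 166)
trivet0 side (array([0.4823, 0.4059, 0.0699]), 94) (array([0.478 , 0.3972, 0.0745]), 68)
```

View pics/e5t.png

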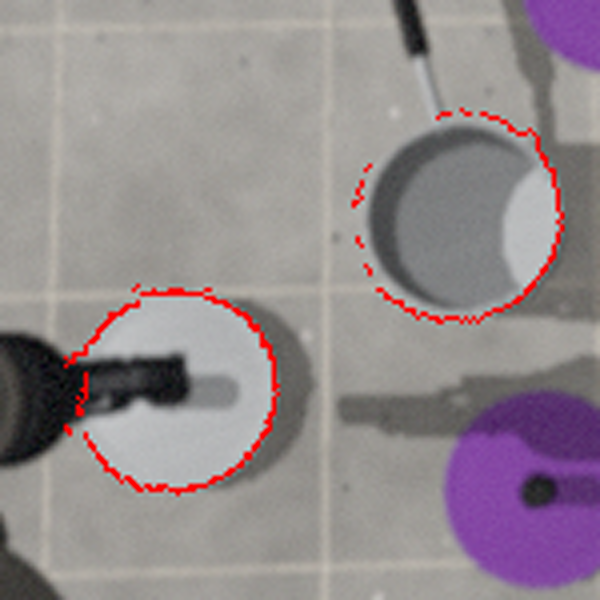

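View pics/e5s.png

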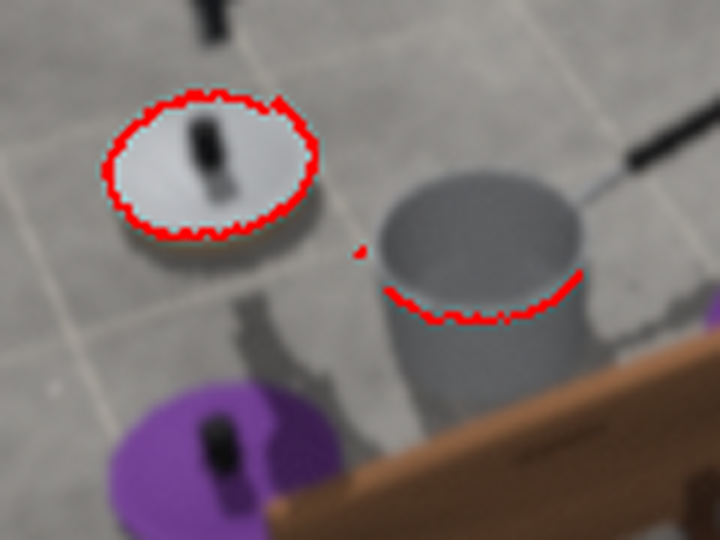

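```bash
python3 - <<'E'
from pan import *
T=np.load("top5.npy");S=np.load("side5.npy");vt=T.copy();vs=S.copy()
for r in(.065,.067): print("in",edgefit("side",S,(.5925,.185),.08,r,rng=.006,k=1,vis=vs), edgefit("top",T,(.5925,.185),.08,r,rng=.006,k=1,vis=vt))
print("sideout",edgefit("side",S,(.5925,.185),.08,.068,rng=.005,k=-1), edgefit("top",T,(.5925,.185),.08,.068,rng=.005,k=-1))
crop(vt,150,160,230,240,6,"pics/e6t.png");crop(vs,200,140,270,210,6,"pics/e6s.png")
a=cv2.imread("pics/e6t.png");b=cv2.imread("pics/e6s.png");cv2.imwrite("pics/e6.png",cv2.hconcat([a[:420,:400],b[:420,:400]]))
crop(T,150,160,230,240,7,"pics/e7.png")
E
```

```text
in (array([0.594 , 0.1884, 0.0627]), 163) (array([0.5942, 0.1867, 0.0624]), 139)
in (array([0.5935, 0.1876, 0.063 ]), 132) (array([0.5936, 0.1861, 0.0628]), 141)
sideout (array([0.592 , 0.1848, 0.0685]), 58) (array([0.5942, 0.1886, 0.0707]), 77)
```

View pics/e6.png

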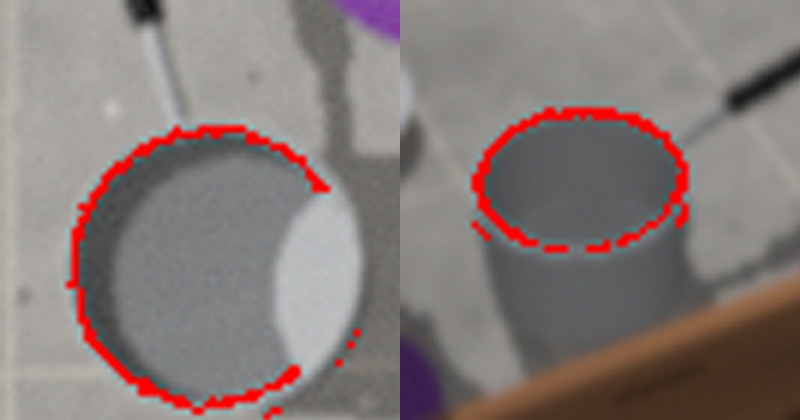

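View pics/e7.png

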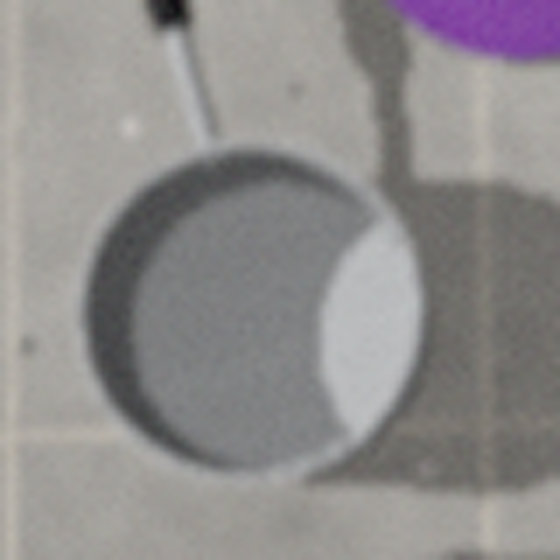

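The pan mouth's inner-rim fits agree between views at z = 0.08: (0.594, 0.1875). The lid is at about (0.480, 0.401) on the trivet at about (0.4793, 0.4016), roughly 1 mm off centre. Next I'll go for the strainer, high over the board.

>>> {"name": "step_arm", "arguments": {"moves": [-0.3,-0.05,-0.5,0,0,0,85,-0.7,-0.1,-0.93,0,0,0,85,-1,-0.13,-0.93,0,0,0,85]}}

```text
time: 9.1
ee_pos: [0.4847, 0.3003, 0.2409]
tcp_rot: [0.652, 0.759, 0.003, 0.001]
ft_force: [0.2, 1.1, -0.8]
opening: 0.991
```

>>> {"name": "step_arm", "arguments": {"moves": [-0.5,-0.07,0,0,0,0,85,-1,-0.14,0,0,0,0,85]}}

```text
time: 9.35
ee_pos: [0.4842, 0.1986, 0.237]
tcp_rot: [0.651, 0.759, -0.0, -0.0]
ft_force: [1.0, 0.1, 1.0]
opening: 0.997
```

>>> {"name": "step_arm", "arguments": {"moves": [-0.5,-0.07,0,0,0,0,85,-1,-0.14,0,0,0,0,85]}}

```text
time: 9.6
ee_pos: [0.4855, 0.0975, 0.2371]
tcp_rot: [0.651, 0.759, -0.0, -0.0]
ft_force: [0.2, -0.8, 0.6]
opening: 0.997
```

>>> {"name": "step_arm", "arguments": {"moves": [-0.5,-0.07,0,0,0,0,85,-1,-0.14,0,0,0,0,85]}}

```text
time: 9.85
ee_pos: [0.4868, -0.0035, 0.2371]
tcp_rot: [0.651, 0.759, -0.0, -0.0]
ft_force: [0.8, 0.0, 0.3]
opening: 0.996
```

>>> {"name": "step_arm", "arguments": {"moves": [-0.5,-0.07,0,0,0,0,85,-1,-0.14,0,0,0,0,85]}}

```text
time: 10.1
ee_pos: [0.4881, -0.1044, 0.2371]
tcp_rot: [0.651, 0.759, -0.0, -0.001]
ft_force: [1.3, 0.4, 0.0]
opening: 0.995
```

```bash
python3 g.py 0.4915 -0.2105 0.18
```

```text
t 10.1 pos [ 0.4881 -0.1044  0.2371] F [1.35 0.39 0.05] M [-0.044 -0.024 -0.027] open 0.995
shift [-1.054 -0.126  0.57 ] turn [-0.0005 -0.0004 -0.0001]
```

>>> {"name": "step_arm", "arguments": {"moves": [-0.4,-0.05,0.2,0,0,0,50,-0.8,-0.1,0.4,0,0,0,50,-1,-0.12,0.57,0,0,0,50,-1,-0.12,0.57,0,0,0,50]}}

```text
time: 10.6
ee_pos: [0.4909, -0.2038, 0.1788]
tcp_rot: [0.652, 0.758, -0.0, -0.002]
ft_force: [-0.2, 0.4, 0.1]
opening: 0.583
```

```bash
python3 - <<'E'
from h import *
from station import read_camera
for n in("top","side"):
    im=read_camera(n); np.save(n+"6.npy",im)
    if n=="top": crop(im,270,170,400,290,4,"pics/t6.png")
    else: crop(im,190,180,310,290,5,"pics/s6.png")
E
python3 g.py 0.4915 -0.2105 0.098
```

```text
t 10.7 pos [ 0.4919 -0.2027  0.1807] F [0.1  0.49 0.08] M [-0.032  0.001  0.027] open 0.583
shift [-0.078 -0.015  0.827] turn [-0.0002 -0.0006  0.0001]
```

View pics/s6.png

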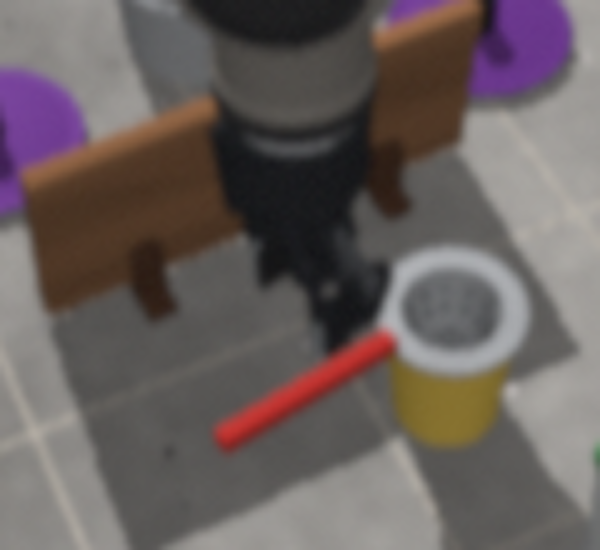

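View pics/t6.png

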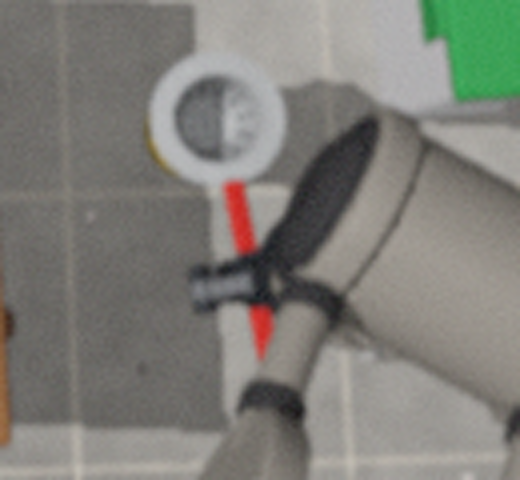

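The strainer is unmoved and the jaws straddle the handle line, perpendicular to it. I'll descend.

>>> {"name": "step_arm", "arguments": {"moves": [-0.08,-0.015,0.1,0,0,0,50,-0.08,-0.015,0.3,0,0,0,50,-0.08,-0.015,0.4,0,0,0,50,-0.08,-0.015,0.4,0,0,0,50]}}

```text
time: 11.2
ee_pos: [0.4914, -0.2112, 0.1403]
tcp_rot: [0.651, 0.759, -0.0, -0.001]
ft_force: [0.5, 0.8, -0.4]
opening: 0.584
```

```bash
python3 g.py 0.4915 -0.2107 0.099
```

```text
t 11.2 pos [ 0.4914 -0.2112  0.1403] F [ 0.46  0.76 -0.4 ] M [ 0.006 -0.032  0.019] open 0.584
shift [0.004 0.002 0.413] turn [-0.0006 -0.0006  0.0003]
```

>>> {"name": "step_arm", "arguments": {"moves": [0.004,0,0.15,0,0,0,50,0.004,0,0.3,0,0,0,50,0.004,0,0.42,0,0,0,50,0.004,0,0.42,0,0,0,40,0.004,0,0.42,0,0,0,30], "squeeze": 30}}

```text
time: 11.82
ee_pos: [0.4917, -0.2114, 0.0989]
tcp_rot: [0.651, 0.759, 0.0, 0.0]
ft_force: [-0.4, 0.6, -0.6]
opening: 0.348
```

```bash
python3 g.py 0.4915 -0.2107 0.098
```

```text
t 11.82 pos [ 0.4917 -0.2114  0.0989] F [-0.42  0.57 -0.63] M [ 0.032 -0.003 -0.007] open 0.348
shift [ 0.007 -0.001  0.009] turn [ 0.0002  0.0001 -0.0001]
```

>>> {"name": "step_arm", "arguments": {"moves": [0.007,0,0.005,0,0,0,22,0.007,0,0.005,0,0,0,16,0.007,0,0.005,0,0,0,8,0.007,0,0.005,0,0,0,2,0.007,0,0.005,0,0,0,2], "squeeze": 30}}

```text
time: 12.45
ee_pos: [0.4915, -0.2106, 0.0985]
tcp_rot: [0.651, 0.759, 0.0, 0.0]
ft_force: [0.2, 1.0, 1.7]
opening: 0.151
```

>>> {"name": "step_arm", "arguments": {"moves": [0,0,0,0,0,0,2,0,0,0,0,0,0,2], "squeeze": 90}}

```text
time: 12.7
ee_pos: [0.4915, -0.2106, 0.0984]
tcp_rot: [0.651, 0.759, 0.0, 0.0]
ft_force: [-0.1, -0.5, 2.0]
opening: 0.143
```

```bash
python3 - <<'E'
from h import *
from station import read_camera
for n in("top","side"):
    im=read_camera(n); np.save(n+"7.npy",im)
    if n=="top": crop(im,270,170,400,290,4,"pics/t7.png")
    else: crop(im,190,180,310,290,5,"pics/s7.png")
E
python3 g.py 0.4915 -0.2105 0.24
```

```text
t 12.8 pos [ 0.4915 -0.2106  0.0984] F [-0.37  0.11  2.39] M [-0.01  -0.091  0.019] open 0.14
shift [ 1.000e-03  1.000e-03 -1.416e+00] turn [ 0.0002  0.0001 -0.0001]
```

View pics/s7.png

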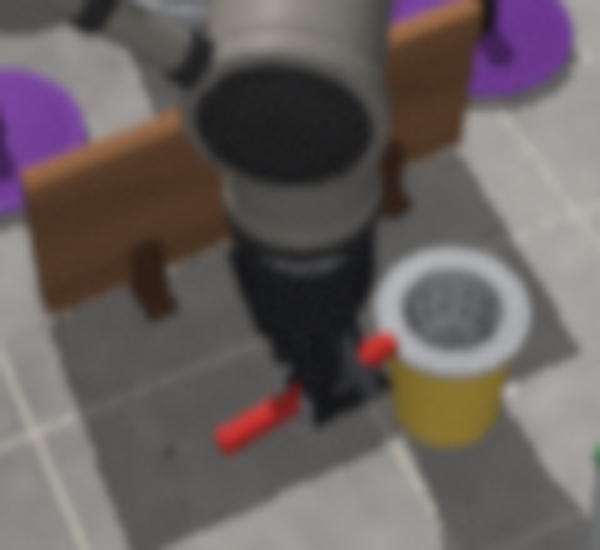

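View pics/t7.png

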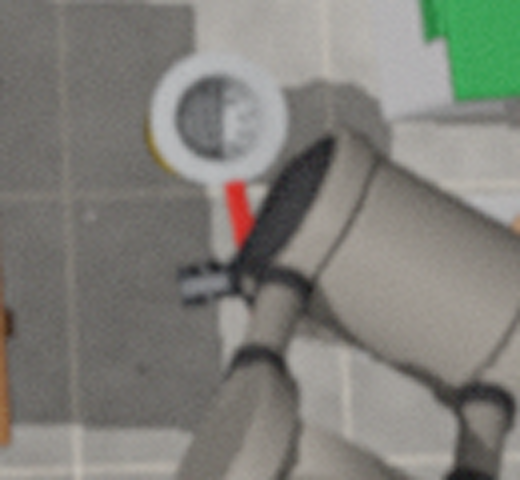

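>>> {"name": "step_arm", "arguments": {"moves": [0,0,-0.05,0,0,0,2,0,0,-0.15,0,0,0,2,0,0,-0.3,0,0,0,2,0,0,-0.45,0,0,0,2,0,0,-0.6,0,0,0,2], "squeeze": 100}}

```text
time: 13.42
ee_pos: [0.4915, -0.2106, 0.1597]
tcp_rot: [0.651, 0.759, 0.0, 0.0]
ft_force: [-0.2, 0.5, -0.8]
opening: 0.138
```

>>> {"name": "step_arm", "arguments": {"moves": [0,0,-0.2,0,0,0,2,0,0,-0.4,0,0,0,2,0,0,-0.6,0,0,0,2,0,0,-0.75,0,0,0,2,0,0,-0.75,0,0,0,2]}}

```text
time: 14.05
ee_pos: [0.4919, -0.2108, 0.2346]
tcp_rot: [0.651, 0.759, 0.0, 0.001]
ft_force: [-0.6, 0.3, -1.1]
opening: 0.141
```

```bash
python3 - <<'E'
from h import *
from station import read_camera
for n in("top","side"):
    im=read_camera(n); np.save(n+"8.npy",im)
    if n=="top": crop(im,250,140,400,290,4,"pics/t8.png")
    else: crop(im,190,140,310,290,4,"pics/s8.png")
E
python3 g.py 0.4915 -0.2105 0.24
```

```text
t 14.15 pos [ 0.4911 -0.2104  0.2329] F [-0.52  0.62 -1.09] M [-0.006  0.075 -0.003] open 0.138
shift [-0.001  0.003 -0.071] turn [-0.0003 -0.0003 -0.0001]
```

View pics/s8.png

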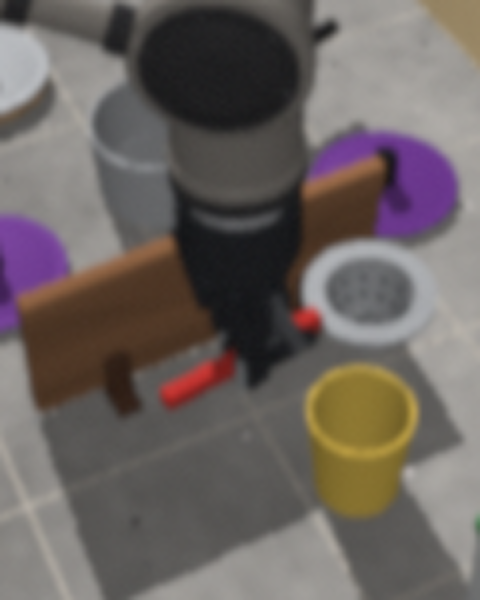

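View pics/t8.png

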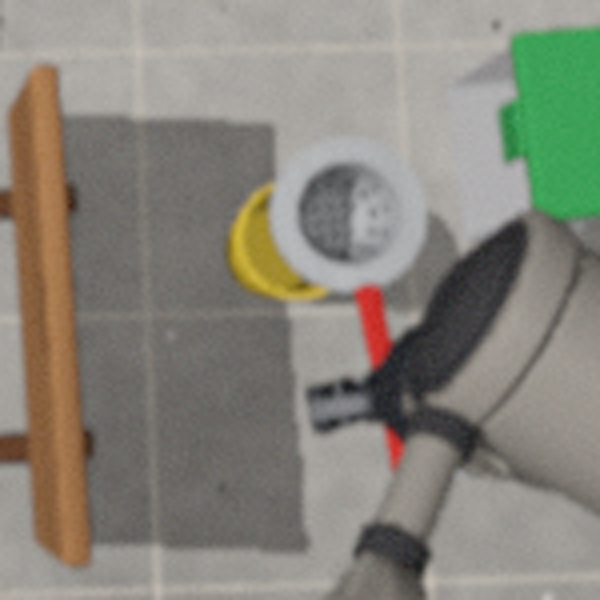

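The strainer is out of the cup, which stays standing. I'll check it for droop by triangulating the rim.

```bash
cat > st.py <<'E'
from pan import *
def rim(n,im,win,thr=120):
    b=cv2.GaussianBlur(im.astype(np.float32),(0,0),0.7); m=(b[...,2]-b[...,0]>1)&(b[...,1]>thr)
    x0,y0,x1,y1=win; mm=np.zeros(m.shape,np.uint8); mm[y0:y1,x0:x1]=m[y0:y1,x0:x1]
    mm=cv2.morphologyEx(mm,cv2.MORPH_OPEN,np.ones((2,2)))
    cs,_=cv2.findContours(mm,cv2.RETR_EXTERNAL,cv2.CHAIN_APPROX_NONE); c=cv2.convexHull(max(cs,key=cv2.contourArea)); e=cv2.fitEllipse(c); return e,c
E
python3 - <<'E'
from st import *
T=np.load("top8.npy");S=np.load("side8.npy")
et,ct=rim("top",T,(312,170,362,216));es,c2=rim("side",S,(262,198,302,230)); print(et,es)
print("tri ell",tri(et[0],es[0]))
vt,vs=T.copy(),S.copy(); cv2.ellipse(vt,et,(255,0,0),1);cv2.ellipse(vs,es,(255,0,0),1)
crop(vt,300,160,380,240,5,"pics/a.png");crop(vs,240,180,320,260,5,"pics/b.png")
cv2.imwrite("pics/r8.png",cv2.hconcat([cv2.imread("pics/a.png"),cv2.imread("pics/b.png")]))
# silhouettes of outer rim: side sees bottom edge near side; use both planes
for z in(.226,.230,.2335): print(z,edgefit("top",T,(.595,-.195),z,.046,rng=.006,k=-1),edgefit("side",S,(.595,-.195),z,.046,rng=.006,k=-1))
E
```

```text
((338.1159973144531, 194.16795349121094), (36.2365837097168, 37.88276290893555), 146.52113342285156) ((283.1932678222656, 214.13211059570312), (26.014450073242188, 32.079349517822266), 89.29950714111328)
tri ell (array([ 0.59378585, -0.20002481,  0.23216965]), np.float64(0.0029153257697054407))
0.226 (array([ 0.5963, -0.1976,  0.0469]), 168) (array([ 0.5978, -0.1898,  0.046 ]), 172)
0.23 (array([ 0.5957, -0.1966,  0.0466]), 168) (array([ 0.5967, -0.1903,  0.0459]), 169)
0.2335 (array([ 0.5953, -0.1956,  0.0464]), 168) (array([ 0.5949, -0.1929,  0.0459]), 169)
```

View pics/r8.png

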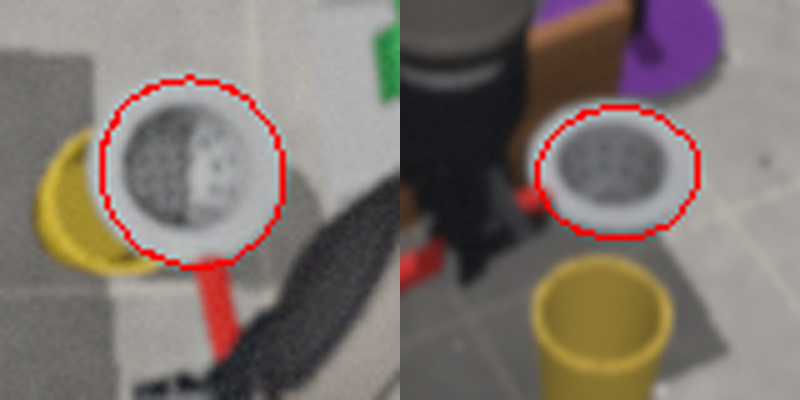

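The edge fits of the rim agree between views at the expected height, so there's no measurable droop. The strainer centre sits at TCP + (0.104, 0.0155). I'll carry it over the board with the bowl bottom at about 0.193 against the top edge at 0.161.

>>> {"name": "step_arm", "arguments": {"moves": [0.2,0.03,0,0,0,0,2,0.45,0.07,-0.02,0,0,0,2,0.75,0.115,-0.04,0,0,0,2,1,0.153,-0.05,0,0,0,2]}}

```text
time: 14.65
ee_pos: [0.4908, -0.1072, 0.2377]
tcp_rot: [0.651, 0.759, -0.0, -0.001]
ft_force: [-1.0, -0.3, -0.3]
opening: 0.143
```

>>> {"name": "step_arm", "arguments": {"moves": [0.3,0.046,0,0,0,0,2,0.6,0.09,0,0,0,0,2,0.9,0.138,0,0,0,0,2,1,0.153,0,0,0,0,2]}}

```text
time: 15.15
ee_pos: [0.4906, -0.006, 0.2377]
tcp_rot: [0.651, 0.759, -0.0, -0.001]
ft_force: [-0.3, 0.2, -1.6]
opening: 0.139
```

>>> {"name": "step_arm", "arguments": {"moves": [0.3,0.046,0,0,0,0,2,0.6,0.09,0,0,0,0,2,0.9,0.138,0,0,0,0,2,1,0.153,0,0,0,0,2]}}

```text
time: 15.65
ee_pos: [0.491, 0.0941, 0.2379]
tcp_rot: [0.651, 0.759, -0.0, -0.0]
ft_force: [1.2, 0.7, -0.0]
opening: 0.139
```

```bash
python3 g.py 0.49 0.1717 0.2
```

```text
t 15.65 pos [0.491  0.0941 0.2379] F [ 1.21  0.65 -0.02] M [-0.028  0.048  0.043] open 0.139
shift [0.768 0.109 0.379] turn [-0.0005 -0.0001  0.001 ]
```

>>> {"name": "step_arm", "arguments": {"moves": [0.25,0.035,0,0,0,0,2,0.5,0.07,0,0,0,0,2,0.768,0.109,0,0,0,0,2,0.768,0.109,0.2,0,0,0,2,0.768,0.109,0.38,0,0,0,2]}}

```text
time: 16.27
ee_pos: [0.4905, 0.1702, 0.1995]
tcp_rot: [0.651, 0.759, -0.0, 0.0]
ft_force: [1.0, -0.1, -1.1]
opening: 0.142
```

>>> {"name": "step_arm", "arguments": {"moves": [0,0,0,0,0,0,2,0,0,0,0,0,0,2]}}

```text
time: 16.52
ee_pos: [0.491, 0.1701, 0.2009]
tcp_rot: [0.652, 0.758, 0.0, 0.0]
ft_force: [-0.0, -0.4, -0.4]
opening: 0.138
```

```bash
python3 g.py 0.49 0.1717 0.1514; python3 - <<'E'
from h import *
from station import read_camera
for n in("top","side"):
    im=read_camera(n); np.save(n+"9.npy",im)
    if n=="top": crop(im,130,130,250,280,4,"pics/t9.png")
    else: crop(im,170,90,310,220,4,"pics/s9.png")
E
```

```text
t 16.52 pos [0.491  0.1701 0.2009] F [-0.01 -0.38 -0.4 ] M [-0.015  0.088  0.031] open 0.138
shift [ 0.017 -0.008  0.495] turn [ 0.0005  0.     -0.0004]
```

View pics/s9.png

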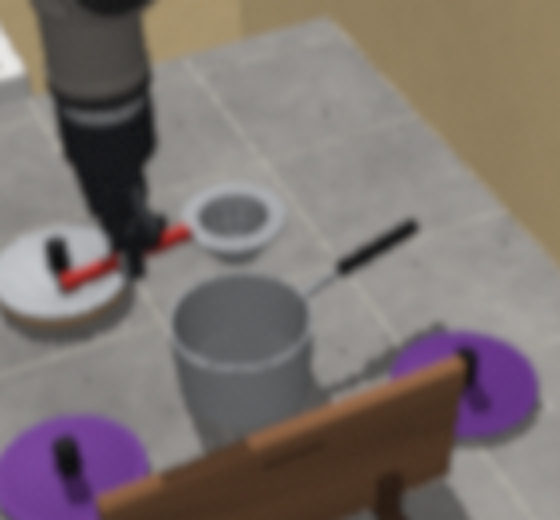

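View pics/t9.png

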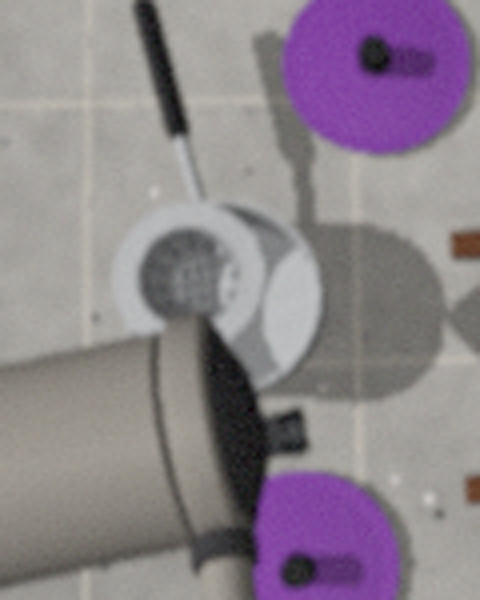

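```bash
python3 - <<'E'
from pan import *
T=np.load("top9.npy");S=np.load("side9.npy"); vs=S.copy();vt=T.copy()
for z in(.1965,.1995,.2015,.2035): print(z,edgefit("top",T,(.595,.1856),z,.046,rng=.006,k=-1,vis=vt if z==.2015 else None),edgefit("side",S,(.595,.1856),z,.046,rng=.006,k=-1,vis=vs if z==.2015 else None))
print("pan side inner",edgefit("side",S,(.594,.1875),.08,.065,rng=.006,k=1),edgefit("top",T,(.594,.1875),.08,.068,rng=.005,k=-1))
crop(vt,130,160,230,240,4,"pics/a.png");crop(vs,180,120,280,200,4,"pics/b.png")
cv2.imwrite("pics/r9.png",cv2.hconcat([cv2.imread("pics/a.png"),cv2.imread("pics/b.png")]))
E
```

```text
0.1965 (array([0.5953, 0.1858, 0.0457]), 168) (array([0.5957, 0.1913, 0.0455]), 144)
0.1995 (array([0.5952, 0.1853, 0.0456]), 169) (array([0.5951, 0.1902, 0.0449]), 145)
0.2015 (array([0.595 , 0.185 , 0.0455]), 168) (array([0.595 , 0.1877, 0.0451]), 146)
0.2035 (array([0.5947, 0.1845, 0.0454]), 168) (array([0.5939, 0.186 , 0.0447]), 147)
pan side inner (array([0.5944, 0.1895, 0.062 ]), 180) (array([0.5952, 0.1884, 0.0709]), 118)
```

View pics/r9.png

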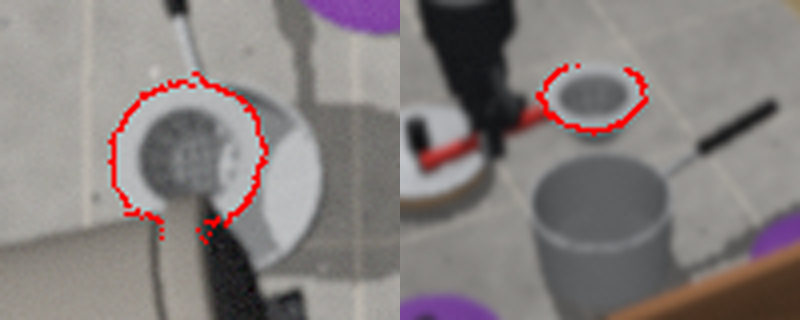

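Comparing the two within each view, the strainer needs about +1.5 mm in y, which matches my target. Lowering.

>>> {"name": "step_arm", "arguments": {"moves": [0.017,-0.006,0.1,0,0,0,2,0.017,-0.006,0.25,0,0,0,2,0.017,-0.006,0.4,0,0,0,2,0.017,-0.006,0.5,0,0,0,2,0.017,-0.006,0.5,0,0,0,2]}}

```text
time: 17.25
ee_pos: [0.4892, 0.172, 0.1492]
tcp_rot: [0.651, 0.759, -0.001, -0.001]
ft_force: [0.2, 0.0, 0.1]
opening: 0.14
```

```bash
python3 g.py 0.4903 0.1717 0.1414
```

```text
t 17.25 pos [0.4892 0.172  0.1492] F [0.17 0.03 0.13] M [-0.001  0.044 -0.081] open 0.14
shift [-0.004  0.01   0.078] turn [-0.0014  0.     -0.0001]
```

>>> {"name": "step_arm", "arguments": {"moves": [0,0.005,0,0,0,0,2,0,0.005,0.04,0,0,0,2,0,0.005,0.075,0,0,0,2,0,0.005,0.075,0,0,0,2]}}

```text
time: 17.75
ee_pos: [0.4901, 0.1721, 0.1426]
tcp_rot: [0.651, 0.759, -0.0, -0.0]
ft_force: [0.6, -0.1, -0.3]
opening: 0.142
```

```bash
python3 g.py 0.4903 0.1717 0.1414; python3 - <<'E'
from h import *
from station import read_camera
for n in("top","side"):
    im=read_camera(n); np.save(n+"a.npy",im)
    if n=="top": cv2.imwrite("pics/ta.png",im[:,:,::-1])
    else: crop(im,190,110,290,200,6,"pics/sa.png")
E
python3 g.py 0.4903 0.1717 0.1414
```

```text
t 17.75 pos [0.4901 0.1721 0.1426] F [ 0.57 -0.14 -0.29] M [-0.051  0.118  0.013] open 0.142
shift [-0.004  0.002  0.012] turn [-0.0003 -0.     -0.0001]
t 17.85 pos [0.4903 0.1721 0.1428] F [-0.35 -0.38 -0.93] M [0.025 0.08  0.033] open 0.14
shift [-0.004 -0.     0.014] turn [ 0.     -0.0001 -0.0001]
```

View pics/sa.png

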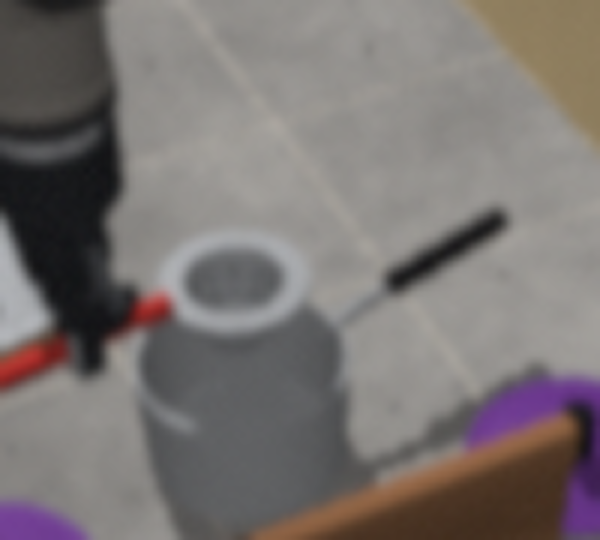

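View pics/ta.png

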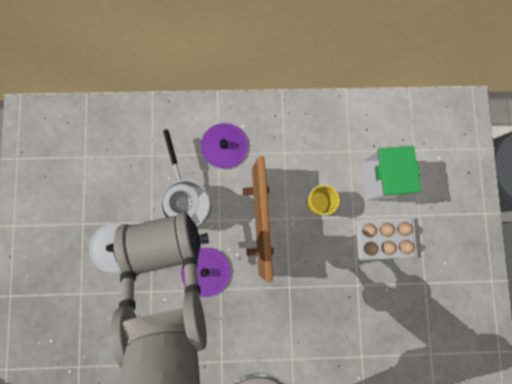

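Everything else stands where it was. I'll fine-tune the height by about 1.3 mm and make a final measurement.

>>> {"name": "step_arm", "arguments": {"moves": [-0.003,0,0.013,0,0,0,2,-0.003,0,0.013,0,0,0,2,-0.003,0,0.013,0,0,0,2,-0.003,0,0.013,0,0,0,2]}}

```text
time: 18.35
ee_pos: [0.4903, 0.1719, 0.1416]
tcp_rot: [0.651, 0.759, 0.0, 0.0]
ft_force: [0.1, -0.4, -0.6]
opening: 0.137
```

```bash
python3 g.py 0.4903 0.1717 0.1414; python3 - <<'E'
from pan import *
from station import read_camera,sensors
T=read_camera("top");S=read_camera("side");vt,vs=T.copy(),S.copy()
for z in(.139,.142,.145): print(z,edgefit("top",T,(.594,.1872),z,.046,rng=.006,k=-1,vis=vt if z==.142 else None),edgefit("side",S,(.594,.1872),z,.046,rng=.006,k=-1,vis=vs if z==.142 else None))
print("pan inner/outer top",edgefit("top",T,(.594,.1875),.08,.065,rng=.006,k=1),edgefit("top",T,(.594,.1875),.08,.068,rng=.005,k=-1))
print("lid side",edgefit("side",S,(.4805,.402),.02,.071,rng=.006,k=-1))
crop(vt,140,160,230,230,4,"pics/a.png");crop(vs,190,130,280,200,4,"pics/b.png")
cv2.imwrite("pics/rb.png",cv2.hconcat([cv2.imread("pics/a.png"),cv2.imread("pics/b.png")]))
d=cv2.absdiff(T,np.load("top0.npy")).max(2); print("changed px: cup/board/egg/cereal", [(int((d[a:b,c:e]>60).sum())) for a,b,c,e in((182,218,305,345),(150,285,245,278),(218,262,355,418),(145,200,362,420))])
s=sensors.read_state(); print(s["time"],s["ee_pos"].round(4) if hasattr(s["ee_pos"],"round") else s["ee_pos"],np.abs(s["joint_velocities"]).max())
E
```

```text
t 18.35 pos [0.4903 0.1719 0.1416] F [ 0.05 -0.41 -0.55] M [0.053 0.086 0.031] open 0.137
shift [-0.002 -0.     0.002] turn [ 0.0001 -0.     -0.0001]
0.139 (array([0.5956, 0.1859, 0.0449]), 151) (array([0.5955, 0.1914, 0.0463]), 180)
0.142 (array([0.5948, 0.1856, 0.0448]), 154) (array([0.5945, 0.1884, 0.0465]), 180)
0.145 (array([0.5948, 0.1851, 0.0445]), 156) (array([0.593 , 0.1856, 0.0461]), 180)
pan inner/outer top (array([0.596 , 0.189 , 0.0623]), 123) (array([0.5952, 0.1889, 0.0699]), 72)
lid side (array([0.4819, 0.402 , 0.0726]), 141)
changed px: cup/board/egg/cereal [767, 96, 85, 1]
18.45 [0.4903 0.1719 0.1415] 0.001720327961387972
```

View pics/rb.png

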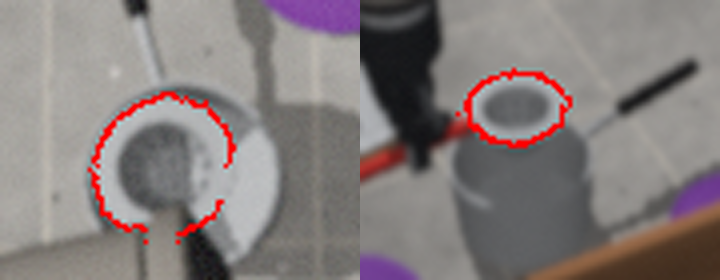

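>>> {"name": "step_arm", "arguments": {"moves": [0.01,0,0,0,0,0,2,0.01,0,0,0,0,0,2,0.01,0,0,0,0,0,2,0.01,0,0,0,0,0,2]}}

```text
time: 18.95
ee_pos: [0.4902, 0.1729, 0.1415]
tcp_rot: [0.651, 0.759, 0.0, -0.0]
ft_force: [-0.5, 0.7, -0.7]
opening: 0.142
```

```bash
python3 - <<'E'
from pan import *
from station import read_camera,sensors
T=np.load("topa.npy")
h=cv2.cvtColor(T,cv2.COLOR_RGB2HSV); m=(h[...,0]>20)&(h[...,0]<34)&(h[...,1]>140); m[:170]=0
c=cv2.convexHull(big(m,(323,200))).reshape(-1,2); print("cup",circ_plane("top",c,.095))
s=sensors.read_state(); print(s["time"],np.round(s["ee_pos"],4),np.abs(s["joint_velocities"]).max(),s["opening"],np.round(s["ft_force"],2))
E
```

```text
cup [ 0.5918 -0.1914 41.5317  1.6974]
18.95 [0.4902 0.1729 0.1415] 0.0015270989978914734 0.1422734946068959 [-0.5   0.72 -0.7 ]
```

```bash
python3 - <<'E'
from pan import *
for f in("side0","side7","sidea"):
    S=np.load(f+".npy"); h=cv2.cvtColor(S,cv2.COLOR_RGB2HSV); m=(h[...,0]>18)&(h[...,0]<34)&(h[...,1]>120); m[:258]=0; m[275:]=0;m[:,:255]=0;m[:,310:]=0
    ys,xs=np.where(m); print(f,len(xs),xs.mean().round(2),ys.mean().round(2),xs.min(),xs.max(),ys.max())
from station import robot
print(robot.job_done())
E
```

```text
side0 182 278.84 262.24 269 289 268
side7 181 278.78 262.26 269 288 268
sidea 182 278.84 262.24 269 289 268
the job is handed in; nothing more can be done
None
```

I finished the task and handed it in at about 19 s of the allowed 61 s. No verdict was reported.

- **Lid:** It lies knob up on the cork trivet. I lowered it to a felt contact before letting go. The lid measured about (0.480, 0.401) and the trivet about (0.479, 0.402), so it is roughly 1 mm off centre.
- **Strainer:** It is still gripped by its handle (squeeze 100 N), after passing over the board with about 30 mm to spare.
    - **Height:** By the arm's readings, the bowl bottom is about 20 mm above the pan's rim.
    - **Level:** The tool is level to within 0.02°, and no droop of the strainer was measurable.
    - **Motion and contact:** Joint speeds are below 0.002 rad/s. The wrist force is about 1 N, so nothing is touching the pan.
- **Centring over the pan:** This is good to about 2 mm, because the two cameras disagreed by 2–3 mm in y. I moved the strainer 1 mm more in y to split the difference and did not measure it again afterwards.
- **Other things:** The cup's pixels are identical before and after. The board, egg tray and cereal container look unmoved in the top view; I put the small pixel changes at the board and eggs down to the arm's shadow. The pan measured within 1–2 mm of where it was before the strainer arrived, about the size of the measurement error.

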